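# Turn the drip pot up and slide it under the tap

### The job

The small square steel drip pot is kept mouth-down on the bench. Turn it mouth-up without dropping it, stand it on the front of the can stand's base plate, and slide it back squarely between the two guide rails until it is up against the stop under the tap. Leave the round tin, the wrench and the pliers where they lie.

Things in the scene. Friction and masses are not known exactly. Their poses are not given: they have to be found in the camera images.
- pot: open square pot of grey sheet steel, straight walls, outside 60 x 60 mm and 75 mm tall, wall and floor 3 mm, 0.18 kg. Origin: centre of the outside of its floor; z runs from the floor to the mouth (points down at the start, up when the pot is mouth-up), x and y square to the walls. It starts mouth-down on the bench and also lies steadily on any side wall
- stand: fixed grey steel stand carrying a white can with a black tap. Origin: at bench level under the pot's proper place; z up, x to the back along the rails, y left. Base plate 6 mm thick, x = -145 to +180 mm, 136 mm wide. Posts, shelf and can begin at x = +41 mm, 146 mm wide, up to 325 mm high. Stop bar: front face at x = +31 mm, 20 mm high above the plate
- home (a point): point on the top of the stand's base plate where the centre of the pot's floor belongs (6 mm above the bench); axes as the stand's
- front (a point): point on the base plate 105 mm in front of home, at the mouth of the rails. The rails stand 12 mm above the plate; they are 65 mm apart inside from 46 mm in front of home back to the stop, and flare out in front of that at 24 degrees to about 119 mm apart at this point; the plate is bare ahead of it
- nozzle (a point): lower end of the tap's nozzle, 118 mm above the bench, 8 mm behind home; radius 7 to 12 mm; with its cross lever (46 mm wide) the tap reaches up to 208 mm above the bench
- tin: round aluminium tin, 72 mm across its mouth and 66 mm tall, standing mouth-down on the bench; origin at the centre of the outside of its floor (on top at the start), z from the floor to the mouth; a bystander
- wrench: adjustable wrench lying flat, 193 x 45 x 13 mm, long along its y; origin at the middle of its underside; a bystander
- pliers: pliers lying flat, 171 x 64 x 14 mm, long along its y; origin at the middle of its underside; a bystander

How it is judged:
At the end, for the whole second after the job is handed in: The pot stands at rest, mouth-up (tilt under 0.06 rad), flat on the base plate, between the rails (within 6 mm of their middle) and within 5 mm of being up against the stop (angle between pot's own z axis and vertical below 0.06 rad and x of pot in the frame of stand between -0.005 and 0.005 m and y of pot in the frame of stand between -0.006 and 0.006 m and z of pot in the frame of stand between 0.003 and 0.009 m and linear speed of pot below 0.01 m/s); the robot touches nothing.
It fails at once if the pot is dropped (it moves faster than 1.2 m/s while nothing of the hand touches it) (linear speed of pot above 1.2 m/s and contact force between the fingers and pot below 0.05 N).
It fails at once if the round tin is moved more than 30 mm (distance of tin from where it was at the start of the episode above 0.03 m).
It fails at once if the wrench is moved more than 30 mm (distance of wrench from where it was at the start of the episode above 0.03 m).
It fails at once if the pliers are moved more than 30 mm (distance of pliers from where it was at the start of the episode above 0.03 m).
It also fails if it takes over 72 s, if anything falls off the work surface, if the arm or the gripper's body presses on something with over 40 N, if the wrist force passes 120 N, or if a joint passes its speed limit or range.

### The arm

A 7-joint arm with a two-finger parallel gripper is mounted at the origin on a cart in front of the work surface, level with it; the furniture and walls round the work are solid. World frame = base frame: x ahead of the robot, y to its left, z up, the work surface at z = 0. Lengths are in m, angles in rad, forces in N, time in s.
With the tool pointing down it reaches from about 0.425 to 0.925 m from the base axis. Payload 6.8 kg.
Tool frame: the origin (TCP) lies at the very end of the fingers, on their centre line; the grasp point (between the pads) lies bot.hold_point_z behind it (bot.hold_point_z is the distance from the TCP to the grasp point, in m); x points along the fingers, z is the direction in which the jaws open and shut, and the axes are right-handed (so a half turn about x gives the same grasp; the last joint's range is limited). The gripper opens to 85 mm and grips with 20 to 120 N. Pads are 22 mm wide; open, the fingers measure 114 mm over their backs; the gripper's body (76 mm by 85 mm) begins 54 mm behind the grasp point. The pads swing forward as they close: fully open they stand 13 mm farther back than shut.
Start: joints at [1.023, 0.477, 0.022, 1.555, -0.011, 1.109, -0.083], TCP at [0.287, -0.611, 0.231] pointing down, gripper open.
Joint ranges: [-2.96, 2.96], [-0.34, 2.1], [-1.41, 1.46], [0.24, 2.44], [-1.37, 4.51], [0.17, 1.92], [-2.96, 2.96]. Speed limits (rad/s): [2.39, 2.39, 3.14, 3.14, 3.14, 3.14, 3.14].

### API

Orientations are given as a unit quaternion [w, x, y, z].
In Python, from station import bot gives the robot as it stands.
- The arm moves only by the tool drive_tool, never from a script. Its arguments are lists of equal length, an entry for each row: "slide": the shift along the world's x, y, z in mm, a list of three; "turn": the turn, a rotation vector about the world's x, y, z in rad, a list of three; "gripper": the opening, from 0 (shut) to 1 (fully open). A call has 1 to 10 rows; each row is the pose to reach, as a shift and turn from the pose measured when the call began; what a row does not reach only later rows make up. A row lasts 1/10 s, in which the tool goes at most 50 mm and 8.59 degrees, less where a joint would pass 70% of its speed; a pose out of reach is approached as far as the arm can. A call with a gripper value outside its range is refused whole. The fingers move at their own pace and stop on an object; "squeeze" is the grip in N (left out, the last holds). Time passes only in rows, so rows that repeat a pose let the fingers close. It gives the time, the measured TCP pose, the force and the opening at its end, in the units of the state.
- bot.get_obs(): the state, without advancing time (a new reading comes with each control period).
- bot.read_camera(name): name is "side" or "top" or "wrist"; returns a dict with "color" (384x512x3 uint8, red, green, blue), "fovy" (degrees; the focal length in pixels is half the picture's height over the tangent of half this angle, whatever the lens; pixels are square), "cx", "cy" (the principal point, pixels), "R" (3x3) and "t" (3): a world point X has camera coordinates R X + t. Camera axes: x right, y down, z forward; pixel columns grow to the right and rows downward; lengths in m; the calibration is good to about 2 mm. A picture is of the moment at which its call begins. There is no depth.
- bot.hand_in(): hands the job in, once; it reports no verdict.
The state is a dict: "t": time; "q": joint angles; "joint_vel": joint speeds; "joint_torque": joint torques, N m; "eef_pos": TCP position; "tool_rot": TCP orientation; "contact_force": force on the tool from outside, world axes, zero at the start; "torque": the same for the moment, N m; "gripper_width": opening from 0.0 (shut) to 1.0 (fully open).
Only numpy, scipy, OpenCV 4.12 (cv2) and the standard library are available. Lean on these libraries where they do the work, as an engineer would, in place of code of your own. Each camera call takes 0.05 s, during which the arm holds its last target.

## Working session

There is one attempt and no reset: what is moved stays moved. The work goes in short steps, Python scripts to look and compute and a tool call to move; the robot and the scene stay as the last step left them, time stands still between calls to the robot, and variables do not carry over. Pictures are saved under pics/ and viewed, and the job is handed in when it is done.

Besides the shell and the picture viewer there is one more tool, called after "Emit:" as name(argument=value, ...) on one line, values as JSON. drive_tool: Moves the arm, as the interface text tells. Its arguments: {"type":"object","properties":{"slide":{"type":"array"},"turn":{"type":"array"},"gripper":{"type":"array"},"squeeze":{"type":"number"}},"required":["slide","turn","gripper"]}

```bash
ls; mkdir -p pics; python3 - <<'E'
from station import bot
import cv2
o=bot.get_obs(); print(o); print(bot.hold_point_z)
for n in ["side","top","wrist"]:
    c=bot.read_camera(n); cv2.imwrite(f"pics/{n}0.png",c["color"][:,:,::-1]); print(n,c["fovy"],c["cx"],c["cy"],c["R"],c["t"], [k for k in c if k not in("color",)])
E
```

```text
pics
{'t': 0.0, 'q': array([ 1.02289702,  0.4777778 ,  0.0223028 ,  1.5564504 , -0.0115209 ,
        1.10929228, -0.08310262]), 'joint_vel': array([-0.00141887,  0.00033558,  0.00024012,  0.00185296,  0.00107373,
        0.00116806,  0.00077989]), 'joint_torque': array([ 2.36705628e-04, -5.96457732e+01,  1.60816815e+00, -2.81197572e+01,
        1.25607866e-02,  9.40316124e-03,  5.27952909e-05]), 'eef_pos': array([ 0.28714835, -0.61022486,  0.23034039]), 'tool_rot': array([ 0.59647807,  0.3791925 ,  0.59758858, -0.37856948]), 'contact_force': array([0.43836714, 0.19043353, 1.37856044]), 'torque': array([-0.00365741,  0.01077897,  0.01637336]), 'gripper_width': 0.998871250389742}
0.0187
side 42.09054690946858 262.7135333423606 196.15841164079345 [[ 0.88558205 -0.46427074 -0.01403981]
 [-0.24741221 -0.44591818 -0.86020008]
 [ 0.39310512  0.76525137 -0.50976338]] [-0.38951965  0.32785872  0.54752852] ['fovy', 'cx', 'cy', 'R', 't']
top 56.16297869773748 254.58820697811294 189.8972659541945 [[ 0.00777182 -0.9999032   0.01154103]
 [-0.99678904 -0.00866639 -0.07960216]
 [ 0.07969448 -0.01088532 -0.9967599 ]] [0.17692213 0.57306506 0.89165458] ['fovy', 'cx', 'cy', 'R', 't']
wrist 71.10114563833582 256.8984642236976 191.7590796152728 [[ 0.42542396 -0.90499278 -0.00158988]
 [-0.8547721  -0.40239181  0.32778878]
 [-0.29728623 -0.13809021 -0.9447497 ]] [-0.67465734 -0.04313405  0.38146661] ['fovy', 'cx', 'cy', 'R', 't']
```

View pics/side0.png

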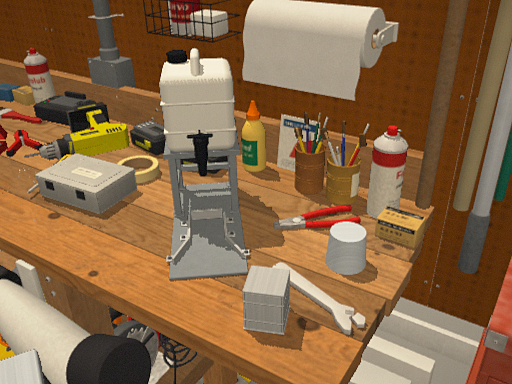

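View pics/top0.png

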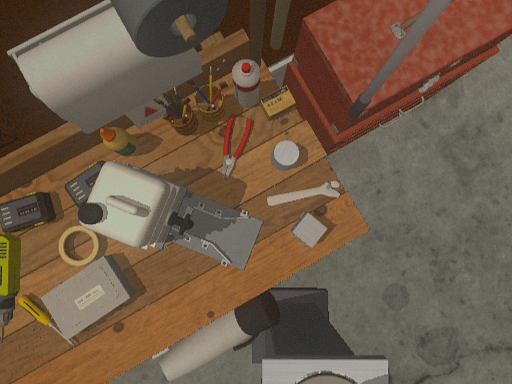

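View pics/wrist0.png

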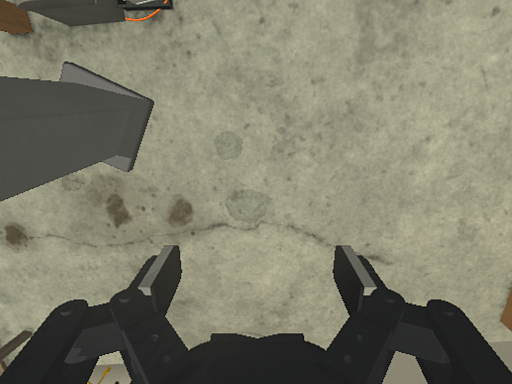

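The side view shows the pot at about (267,298), the stand's base at about (207,240), and the tin, pliers and wrench to the right. The top view shows the pot at about (309,229), the wrench just above it, and the plate's front edge at about (250,245). I'll enlarge both to pick corners.

```bash
python3 - <<'E'
import cv2
s=cv2.imread("pics/side0.png"); t=cv2.imread("pics/top0.png")
def crop(im,x,y,w,h,k,n):
    c=cv2.resize(im[y:y+h,x:x+w],None,fx=k,fy=k,interpolation=cv2.INTER_CUBIC)
    for i in range(0,w,10): cv2.putText(c,str(x+i),(i*k,8),0,.3,(0,0,255),1); cv2.line(c,(i*k,10),(i*k,14),(0,0,255),1)
    for i in range(0,h,10): cv2.putText(c,str(y+i),(0,i*k+3),0,.3,(0,0,255),1)
    cv2.imwrite(n,c)
crop(s,150,200,160,140,5,"pics/s1.png")
crop(s,260,200,110,135,4,"pics/s2.png")
crop(t,160,110,190,160,4,"pics/t1.png")
E
```

```text
(no output)
```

View pics/s1.png

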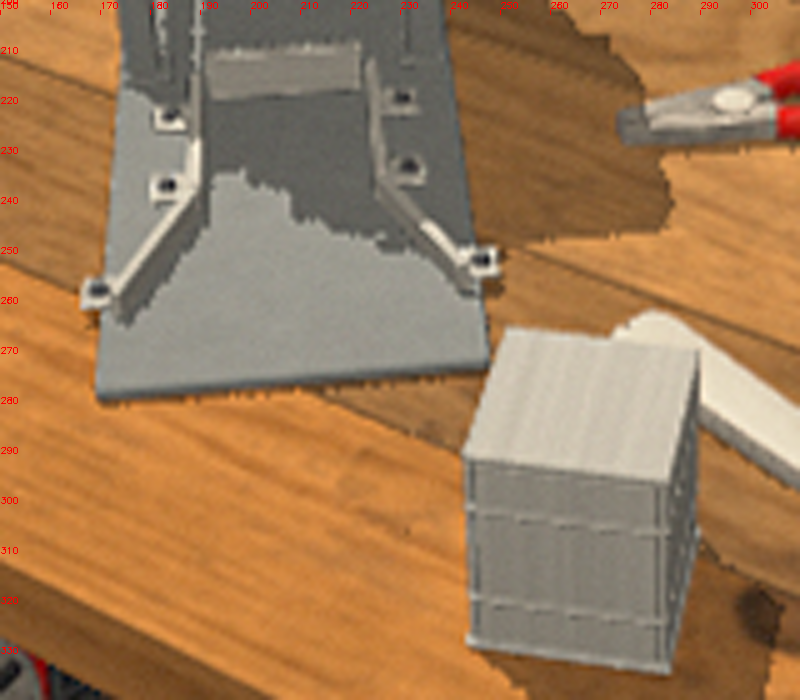

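View pics/t1.png

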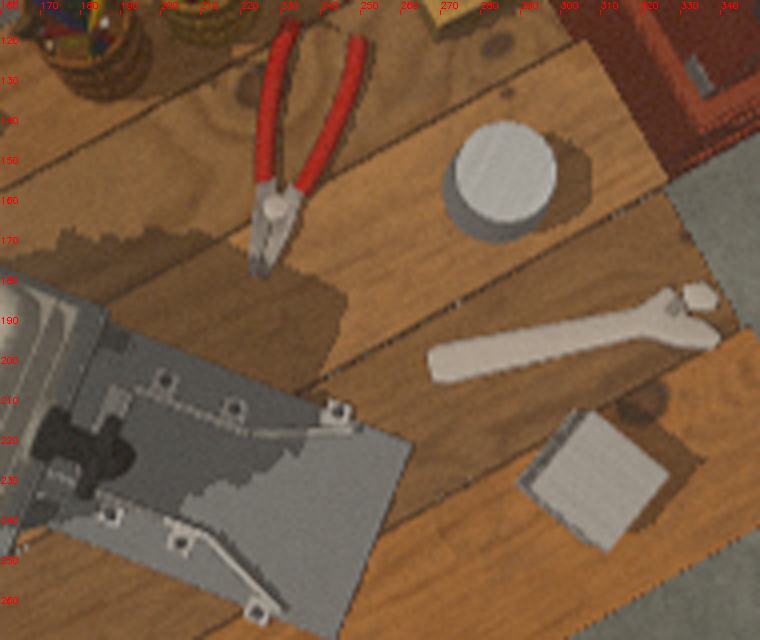

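```bash
cat > h.py <<'E'
import numpy as np, cv2
from scipy.optimize import least_squares
def proj(c,X):
    P=np.asarray(X)@c["R"].T+c["t"]; f=192/np.tan(np.radians(c["fovy"])/2)
    return np.c_[P[:,0]/P[:,2]*f+c["cx"],P[:,1]/P[:,2]*f+c["cy"]]
def ray(c,uv,z):
    f=192/np.tan(np.radians(c["fovy"])/2)
    d=np.array([(uv[0]-c["cx"])/f,(uv[1]-c["cy"])/f,1]); d=c["R"].T@d; o=-c["R"].T@c["t"]
    return o+d*(z-o[2])/d[2]
def fit(obs,cams,p0):
    # obs: list of (cam, localpts, uv); pose x,y,yaw
    def w(p,L):
        L=np.array(L,float);ca,sa=np.cos(p[2]),np.sin(p[2])
        return np.c_[p[0]+ca*L[:,0]-sa*L[:,1],p[1]+sa*L[:,0]+ca*L[:,1],L[:,2]]
    fun=lambda p:np.concatenate([(proj(cams[c],w(p,L))-np.array(uv)).ravel() for c,L,uv in obs])
    r=least_squares(fun,p0,loss="soft_l1"); return r.x,np.round(fun(r.x).reshape(-1,2),1)
E
python3 - <<'E'
from station import bot
from h import *
C={n:bot.read_camera(n) for n in("side","top")}
for n,uv,z in [("top",(309,230),.075),("side",(267,281),.075),("top",(286,154),.066),("top",(224,178),.01),("top",(267,200),.01),("top",(338,192),.01),("top",(244.5,269),.006),("top",(263,221),.006),("side",(169,277.5),.006),("side",(248,272),.006)]: print(n,uv,ray(C[n],uv,z).round(4))
a=.03
# stand
st=[("side",[(-.145,.068,.006),(-.145,-.068,.006),(.031,.0325,.006),(.031,-.0325,.006)],[(169.5,277.5),(248,272),(191.5,219.5),(222,217)]),
    ("top",[(-.145,.068,.006),(-.145,-.068,.006)],[(244.5,269),(263,221)])]
p,r=fit(st,C,[.6,-.2,1.2]);print("stand",p,r.tolist())
a=ray(C["side"],(251.5,265.5),.075);b=ray(C["side"],(289.5,270),.075)
yaw=np.arctan2(*(b-a)[[1,0]])
c0=ray(C["side"],(267,281),.075)
# local: order by yaw: a->b is +x ; near side is -y
h=.03
pt=[("side",[(-h,h,.075),(h,h,.075),(h,-h,.075),(-h,-h,.075),(-h,-h,0),(h,-h,0)],[(251,265.5),(289.5,270),(282,296.5),(243.2,291.5),(244,328.5),(283.5,334)])]
pt2=pt+[("top",[(-h,h,.075),(h,h,.075),(h,-h,.075),(-h,-h,.075)],None)]
p2,r=fit(pt,C,[c0[0],c0[1],yaw]);print("pot",p2,r.tolist())
w=np.array([[p2[0]+np.cos(p2[2])*x-np.sin(p2[2])*y,p2[1]+np.sin(p2[2])*x+np.cos(p2[2])*y,.075] for x,y in[(-h,h),(h,h),(h,-h),(-h,-h)]])
print(w.round(3).tolist(),proj(C["top"],w).round(1).tolist())
ca,sa=np.cos(p[2]),np.sin(p[2]);d=p2[:2]-p[:2];print("pot in stand",ca*d[0]+sa*d[1],-sa*d[0]+ca*d[1],p2[2]-p[2])
E
```

```text
top (309, 230) [0.473  0.0523 0.075 ]
side (267, 281) [0.4736 0.0485 0.075 ]
top (286, 154) [0.6565 0.1062 0.066 ]
top (224, 178) [0.6026 0.2605 0.01  ]
top (267, 200) [0.5468 0.1494 0.01  ]
top (338, 192) [ 0.569  -0.0335  0.01  ]
top (244.5, 269) [0.3713 0.2055 0.006 ]
top (263, 221) [0.493  0.1593 0.006 ]
side (169, 277.5) [0.3692 0.2085 0.006 ]
side (248, 272) [0.4937 0.1571 0.006 ]
stand [0.48433884 0.31838289 1.20229808] [[-0.6, 0.4], [0.6, -0.8], [-0.7, 0.3], [1.2, 0.4], [-0.8, 1.0], [0.3, -1.0]]
pot [ 0.47401859  0.05055856 -0.67644091] [[0.0, -0.3], [0.3, -0.4], [1.6, -0.2], [-1.1, -0.3], [-0.1, 0.6], [-0.3, 0.5]]
[[0.469, 0.093, 0.075], [0.516, 0.055, 0.075], [0.479, 0.008, 0.075], [0.432, 0.046, 0.075]] [[292.0, 231.4], [307.7, 211.8], [327.5, 227.7], [311.8, 247.5]]
pot in stand -0.2535626149799486 -0.08684687387533817 -1.878738993062273
```

Emit:
drive_tool(slide=[[13,45,6],[26,90,12],[38,135,18],[51,180,24],[64,225,30],[76,270,36],[89,315,42],[102,360,48],[115,405,54],[127,450,60]], turn=[[0,0,0],[0,0,0],[0,0,0],[0,0,0],[0,0,0],[0,0,0],[0,0,0],[0,0,0],[0,0,0],[0,0,0]], gripper=[1,1,1,1,1,1,1,1,1,1])

```text
t: 1.25
eef_pos: [0.4144, -0.1587, 0.2913]
tool_rot: [0.597, 0.379, 0.597, -0.379]
contact_force: [0.6, -0.3, -0.4]
gripper_width: 0.999
```

```bash
cat > log.py <<'E'
from station import bot
import numpy as np, json,sys
from scipy.spatial.transform import Rotation as Ro
o=bot.get_obs(); q=o["q"]; w=o["tool_rot"]; R=Ro.from_quat(w[[1,2,3,0]]).as_matrix()
print("t",round(o["t"],2),"q",q.round(3),"p",o["eef_pos"].round(4),"toolx",R[:,0].round(3),"toolz",R[:,2].round(3),"F",o["contact_force"].round(1),"g",round(o["gripper_width"],3))
open("log.jsonl","a").write(json.dumps(dict(q=q.tolist(),p=o["eef_pos"].tolist(),R=R.tolist()))+"\n")
E
python3 log.py; cat log.jsonl
```

```text
t 1.25 q [ 0.49   0.045 -0.272  1.987  0.013  1.111 -0.918] p [ 0.4144 -0.1587  0.2913] toolx [ 0.  0. -1.] toolz [ 0.426 -0.905 -0.   ] F [ 0.6 -0.3 -0.4] g 0.999
{"q": [0.4899765058097623, 0.045230467940487025, -0.2716966064364118, 1.9868388252320284, 0.01321003930226711, 1.1110240062045162, -0.9183910692189564], "p": [0.41443720871457573, -0.15868629426146494, 0.2913248851914497], "R": [[0.0002507932471381702, 0.9048705074548286, 0.4256868589012214], [0.0002478530568371662, 0.42568680296663425, -0.9048705345787917], [-0.9999999378358028, 0.00033244320884068257, -0.00011751554573458112]]}
```

```bash
python3 - <<'E'
import json
o={"q":[1.02289702,0.4777778,0.0223028,1.5564504,-0.0115209,1.10929228,-0.08310262],"p":[0.28714835,-0.61022486,0.23034039]}
from scipy.spatial.transform import Rotation as Ro
o["R"]=Ro.from_quat([0.3791925,0.59758858,-0.37856948,0.59647807]).as_matrix().tolist()
s=open("log.jsonl").read();open("log.jsonl","w").write(json.dumps(o)+"\n"+s)
E
cat > kin.py <<'E'
import numpy as np, json
from scipy.spatial.transform import Rotation as Ro
from scipy.optimize import least_squares
def fk(q,P,full=False):
    # P: d,a,b,L, off1(shoulder), offe (elbow), offw (wrist), o7
    d,a,b,L,r0,e,w=P[:7]
    Z=lambda t:Ro.from_euler("z",-t).as_matrix(); Y=lambda t:Ro.from_euler("y",t).as_matrix()
    R=Z(q[0]);p=np.array([0,0,d])+R@[r0,0,0]
    pts=[p]
    R=R@Y(q[1])@Z(q[2]);p=p+R@[e,0,a];pts.append(p)
    R=R@Y(q[3]);p=p+R@[-e,0,0];R=R@Z(q[4]);p=p+R@[0,0,b];pts.append(p)
    R=R@Y(q[5]);p=p+R@[w,0,0];R=R@Z(q[6]);
    pts.append(p);p=p+R@[0,0,L];pts.append(p)
    # tool: x along approach (local z)
    T=R@OFF
    return (p,T,pts) if full else (p,T)
OFF=np.eye(3)
E
python3 - <<'E'
import kin,json,numpy as np
from kin import *
D=[json.loads(l) for l in open("log.jsonl")]
for d in D:
    p,T=fk(d["q"],[0]*7); print((T.T@np.array(d["R"])).round(3))
E
```

```text
[[ 0. -0. -1.]
 [-0.  1. -0.]
 [ 1.  0.  0.]]
[[-0. -0. -1.]
 [-0.  1.  0.]
 [ 1.  0. -0.]]
```

```bash
sed -i 's/^OFF=.*/OFF=np.array([[0,0,-1.],[0,1,0],[1,0,0]])/' kin.py
cat > tgt.py <<'E'
import numpy as np
from scipy.spatial.transform import Rotation as Ro
def Rt(az,down,jz=1):
    # tool x azimuth az (deg), pointing down by `down` deg (may exceed 90 = leaning back); jaw axis horizontal az-90 
    a,d=np.radians([az,down]); x=np.array([np.cos(d)*np.cos(a),np.cos(d)*np.sin(a),-np.sin(d)])
    z=jz*np.array([np.sin(a),-np.cos(a),0]); return np.c_[x,np.cross(z,x),z]
def rel(Rnow,Rt): return Ro.from_matrix(Rt@Rnow.T).as_rotvec()
E
python3 - <<'E'
from tgt import *
import json
d=json.loads(open("log.jsonl").readlines()[-1]); R=np.array(d["R"])
T=Rt(51.2,135); print(T.round(3), rel(R,T).round(3))
E
```

```text
[[-0.443  0.443  0.779]
 [-0.551  0.551 -0.627]
 [-0.707 -0.707  0.   ]] [-0.49   0.623  0.43 ]
```

Emit:
drive_tool(slide=[[6,21,-4],[12,42,-8],[18,63,-12],[24,84,-16],[30,105,-20],[36,126,-24],[42,147,-28],[48,168,-32],[54,189,-36],[60,210,-40]], turn=[[-0.049,0.062,0.043],[-0.098,0.125,0.086],[-0.147,0.187,0.129],[-0.196,0.249,0.172],[-0.245,0.311,0.215],[-0.294,0.374,0.258],[-0.343,0.436,0.301],[-0.392,0.498,0.344],[-0.441,0.561,0.387],[-0.49,0.623,0.43]], gripper=[1,1,1,1,1,1,1,1,1,1])

```text
t: 2.25
eef_pos: [0.4749, 0.0522, 0.2511]
tool_rot: [0.526, -0.04, 0.706, -0.473]
contact_force: [-0.3, -0.9, -0.5]
gripper_width: 0.999
```

```bash
python3 log.py; python3 - <<'E'
import json
from kin import *
D=[json.loads(l) for l in open("log.jsonl")]
A=[];B=[]
for d in D:
    p,T=fk(d["q"],[0]*7); print(abs(T-np.array(d["R"])).max())
    for k in range(3): pass
    cols=[fk(d["q"],np.eye(7)[i])[0] for i in range(7)]
    A.append(np.array(cols).T);B.append(d["p"])
A=np.vstack(A);B=np.hstack(B)
for idx in ([0,1,2,3],list(range(7))):
    x,r,rk,sv=np.linalg.lstsq(A[:,idx],B,rcond=None);print(idx,x.round(4),(A[:,idx]@x-B).round(4),sv.round(3))
E
```

```text
t 2.25 q [-0.12   0.576 -0.476  1.631  0.447  1.784 -1.394] p [0.4749 0.0522 0.2511] toolx [-0.444 -0.553 -0.705] toolz [ 0.78  -0.626 -0.   ] F [-0.3 -0.9 -0.5] g 0.999
1.0833081387235516e-08
3.934027582863653e-16
6.661338147750939e-16
[0, 1, 2, 3] [0.2343 0.6359 0.4422 0.3822] [ 0.0624  0.0185 -0.0111 -0.0016  0.0616 -0.0001 -0.0126  0.0161  0.0112] [2.972 1.68  0.506 0.298]
[0, 1, 2, 3, 4, 5, 6] [ 0.2389  0.516   0.3106  0.305   0.1545 -0.0335 -0.0419] [ 0.0537  0.0378  0.0084  0.0086  0.0183 -0.0082  0.006  -0.0049 -0.0002] [3.86  3.019 0.683 0.454 0.34  0.234 0.192]
```

Emit:
drive_tool(slide=[[0,0,0],[0,0,0],[0,0,0],[0,0,0]], turn=[[0.109,-0.088,0],[0.218,-0.176,0],[0.327,-0.264,0],[0.436,-0.352,0]], gripper=[1,1,1,1])

```text
t: 2.65
eef_pos: [0.4757, 0.0528, 0.2513]
tool_rot: [0.638, 0.159, 0.688, -0.307]
contact_force: [-0.3, -0.0, -0.5]
gripper_width: 0.998
```

```bash
python3 log.py
```

```text
t 2.65 q [ 0.152  0.281 -0.568  1.853  0.267  1.26  -1.198] p [0.4757 0.0528 0.2513] toolx [-0.136 -0.173 -0.975] toolz [ 0.78  -0.625  0.002] F [-0.3 -0.  -0.5] g 0.998
```

Emit:
drive_tool(slide=[[0,0,0],[0,0,0],[0,0,0],[0,0,0]], turn=[[0.109,-0.088,0],[0.218,-0.176,0],[0.327,-0.264,0],[0.436,-0.352,0]], gripper=[1,1,1,1])

```text
t: 3.05
eef_pos: [0.4761, 0.0523, 0.2522]
tool_rot: [0.699, 0.343, 0.616, -0.12]
contact_force: [-1.2, 1.4, -0.2]
gripper_width: 0.999
```

```bash
python3 log.py
```

```text
t 3.05 q [ 0.505  0.064 -0.595  2.116 -0.297  0.753 -0.566] p [0.4761 0.0523 0.2522] toolx [ 0.213  0.254 -0.943] toolz [ 0.779 -0.627  0.007] F [-1.2  1.4 -0.2] g 0.999
```

Emit:
drive_tool(slide=[[0,0,0],[0,0,0],[0,0,0],[0,0,0]], turn=[[0.109,-0.088,0],[0.218,-0.176,0],[0.327,-0.264,0],[0.382,-0.307,0]], gripper=[1,1,1,1])

```text
t: 3.45
eef_pos: [0.4743, 0.0542, 0.2514]
tool_rot: [0.705, 0.46, 0.539, 0.024]
contact_force: [0.1, 0.6, 0.3]
gripper_width: 0.998
```

```bash
python3 log.py
```

```text
t 3.45 q [ 0.726  0.074 -0.573  2.291 -1.069  0.689  0.314] p [0.4743 0.0542 0.2514] toolx [ 0.418  0.529 -0.738] toolz [ 0.783 -0.622 -0.003] F [0.1 0.6 0.3] g 0.998
```

```bash
cat > kin2.py <<'E'
import numpy as np, json
from scipy.spatial.transform import Rotation as Ro
from scipy.optimize import least_squares
OFF=np.array([[0,0,-1.],[0,1,0],[1,0,0]])
Z=lambda t:Ro.from_euler("z",-t).as_matrix(); Y=lambda t:Ro.from_euler("y",t).as_matrix()
def frames(q):
    R=np.eye(3);F=[R]
    for i,t in enumerate(q):
        R=R@(Z(t) if i%2==0 else Y(t)); F.append(R)
    return F
def cols(q): return np.hstack(frames(q))   # 3x24 ; p = cols@v
def load(): return [json.loads(l) for l in open("log.jsonl")]
def fitv(use):
    D=load();A=np.vstack([cols(d["q"]) for d in D])[:,use];B=np.hstack([d["p"] for d in D])
    x=np.linalg.lstsq(A,B,rcond=1e-6);v=np.zeros(24);v[use]=x[0];return v,(A@x[0]-B),x[3]
E
python3 - <<'E'
from kin2 import *
# idx: 3*frame+axis. frame k after joint k
for use in ([2,3,8,10,14,20],[2,3,8,14,23],[2,3,8,6,12,14,18,23],[2,3,4,6,8,10,12,14,16,18,23]):
    v,r,s=fitv(use);print(use,v[use].round(4),"max",abs(r).max().round(4),s.round(3))
E
```

```text
[2, 3, 8, 10, 14, 20] [ 0.2749 -0.0093  0.5549 -0.0615  0.4658  0.3285] max 0.0089 [4.303 3.268 2.404 0.864 0.392 0.351]
[2, 3, 8, 14, 23] [0.219  0.0987 0.5365 0.3552 0.3177] max 0.0512 [4.302 3.169 0.869 0.752 0.357]
[2, 3, 8, 6, 12, 14, 18, 23] [ 0.2437  0.1192  0.5425 -0.0167  0.0286  0.3608 -0.0058  0.3254] max 0.0543 [4.792 4.707 1.088 1.003 0.645 0.407 0.257 0.2  ]
[2, 3, 4, 6, 8, 10, 12, 14, 16, 18, 23] [ 2.871e-01 -0.000e+00 -3.050e-02 -0.000e+00  5.418e-01 -3.140e-02
  0.000e+00  4.725e-01 -4.000e-04  0.000e+00  3.270e-01] max 0.0 [4.84  4.748 4.104 1.091 1.059 0.592 0.495 0.353 0.299 0.206 0.133]
```

```bash
cat >> kin2.py <<'E'
USE=[2,3,4,6,8,10,12,14,16,18,23]
V=fitv(USE)[0]
LO=np.array([-2.96,-.34,-1.41,.24,-1.37,.17,-2.96])+.03; HI=np.array([2.96,2.1,1.46,2.44,4.51,1.92,2.96])-.03
def fkp(q):
    F=frames(q);return np.hstack(F)@V, F[7]@OFF
def wristz(q):
    F=frames(q); v=V.reshape(8,3); return sum(F[i]@v[i] for i in range(7))
def ik(p,R,q0,reg=1e-3):
    q0=np.clip(q0,LO+1e-4,HI-1e-4)
    def f(q):
        P,T=fkp(q);return np.r_[(P-p)*10,Ro.from_matrix(T@R.T).as_rotvec()*3,reg*(q-q0)]
    s=least_squares(f,q0,bounds=(LO,HI));P,T=fkp(s.x)
    return s.x,np.linalg.norm(P-p)*1000,np.degrees(np.linalg.norm(Ro.from_matrix(T@R.T).as_rotvec()))
E
python3 - <<'E'
from kin2 import *
from tgt import *
hp=.0187
def test(name,g,az,down,q0s,jz=1):
    R=Rt(az,down,jz);p=np.array(g)+hp*R[:,0]
    out=[]
    for q0 in q0s:
        q,e,a=ik(p,R,q0); out.append((e+a,q,e,a))
    b=min(out,key=lambda o:o[0]);print(name,az,down,b[1].round(2),"err",round(b[2],1),round(b[3],1),"wrist",wristz(b[1]).round(3)); return b[1]
D=load();qs=[d["q"] for d in D[1:]]
for z in (.05,.12):
  for dn in (150,142,135,90,60,52,45): test(f"pot z{z}",(.474,.051,z),51.2,dn,qs)
for x in (-.105,-.02):
  for dn in (60,52,45,38):
    S=np.array([.4843,.3184]);ax=np.array([np.cos(1.2),np.sin(1.2)])
    test(f"stand x{x}",(*(S+ax*x),.056),68.8,dn,qs)
E
```

```text
pot z0.05 51.2 150 [-0.22  0.98 -0.37  1.62  0.54  1.69 -1.56] err 0.0 0.0 wrist [0.641 0.259 0.204]
pot z0.05 51.2 142 [-0.18  0.9  -0.4   1.68  0.55  1.57 -1.55] err 0.0 0.0 wrist [0.626 0.24  0.24 ]
pot z0.05 51.2 135 [-0.14  0.84 -0.43  1.74  0.55  1.46 -1.55] err 0.0 0.0 wrist [0.611 0.221 0.268]
pot z0.05 51.2 90 [ 0.16  0.51 -0.49  2.14  0.43  0.58 -1.31] err 0.0 0.0 wrist [0.474 0.051 0.358]
pot z0.05 51.2 60 [ 0.89  0.73 -1.05  2.33  1.28  0.2  -1.84] err 0.0 0.0 wrist [ 0.377 -0.069  0.317]
pot z0.05 51.2 52 [ 1.17  1.12 -1.38  2.36  1.63  0.49 -1.97] err 0.0 0.0 wrist [ 0.355 -0.097  0.293]
pot z0.05 51.2 45 [ 1.25  1.22 -1.38  2.38  1.77  0.43 -1.98] err 0.0 0.0 wrist [ 0.337 -0.119  0.268]
pot z0.12 51.2 150 [-0.21  0.87 -0.39  1.63  0.52  1.77 -1.52] err 0.0 0.0 wrist [0.641 0.259 0.274]
pot z0.12 51.2 142 [-0.17  0.8  -0.42  1.69  0.52  1.66 -1.51] err 0.0 0.0 wrist [0.626 0.24  0.31 ]
pot z0.12 51.2 135 [-0.12  0.74 -0.45  1.74  0.51  1.55 -1.5 ] err 0.0 0.0 wrist [0.611 0.221 0.338]
pot z0.12 51.2 90 [ 0.23  0.39 -0.56  2.1   0.31  0.73 -1.2 ] err 0.0 0.0 wrist [0.47
[... 454 characters left out ...]
79  1.1  -1.38  2.33  1.66  0.49 -2.05] err 0.0 0.0 wrist [0.378 0.044 0.299]
stand x-0.105 68.8 45 [ 0.86  1.2  -1.38  2.36  1.83  0.44 -2.1 ] err 0.0 0.0 wrist [0.367 0.017 0.274]
stand x-0.105 68.8 38 [ 0.94  1.33 -1.38  2.38  1.97  0.4  -2.11] err 0.0 0.0 wrist [ 0.358 -0.006  0.246]
stand x-0.02 68.8 60 [ 0.26  0.71 -0.93  2.19  1.26  0.2  -2.  ] err 0.0 0.0 wrist [0.421 0.156 0.323]
stand x-0.02 68.8 52 [ 0.59  1.14 -1.38  2.23  1.73  0.57 -2.19] err 0.0 0.0 wrist [0.408 0.123 0.299]
stand x-0.02 68.8 45 [ 0.65  1.23 -1.38  2.27  1.94  0.51 -2.29] err 0.0 0.0 wrist [0.398 0.097 0.274]
stand x-0.02 68.8 38 [ 0.72  1.33 -1.38  2.3   2.14  0.47 -2.36] err 0.0 0.0 wrist [0.389 0.073 0.246]
```

```bash
python3 - <<'E'
from kin2 import *
from tgt import *
hp=.0187
D=load();qs=[np.array(d["q"]) for d in D[1:]]
rng=np.random.default_rng(0)
def margin(q): 
    m=np.minimum(q-LO,HI-q); return m.min()
for pos in ((.474,.051,.06),(.474,.051,.2)):
  for jz in (1,-1):
    for az in range(-180,180,30):
      R=Rt(az,45,jz);p=np.array(pos)+hp*R[:,0];best=None
      for k in range(14):
        q0=qs[k%len(qs)] if k<6 else rng.uniform(LO,HI)
        q,e,a=ik(p,R,q0,1e-2)
        if e<2 and a<1 and (best is None or margin(q)>margin(best)): best=q
      print(pos,jz,az,None if best is None else (best.round(2),round(margin(best),2),wristz(best).round(2)))
E
```

```text
(0.474, 0.051, 0.06) 1 -180 (array([-0.12,  0.83, -0.06,  1.64, -0.08,  1.44,  1.43]), np.float64(0.45), array([0.69, 0.05, 0.28]))
(0.474, 0.051, 0.06) 1 -150 (array([-0.92,  1.11,  0.95,  1.72, -0.45,  1.46,  2.35]), np.float64(0.43), array([0.66, 0.16, 0.28]))
(0.474, 0.051, 0.06) 1 -120 (array([-0.92,  0.88,  0.62,  1.85,  0.01,  1.16,  2.27]), np.float64(0.56), array([0.58, 0.24, 0.28]))
(0.474, 0.051, 0.06) 1 -90 (array([-0.8 ,  0.7 ,  0.21,  2.03,  0.59,  1.  ,  2.07]), np.float64(0.38), array([0.47, 0.27, 0.28]))
(0.474, 0.051, 0.06) 1 -60 (array([ 0.14,  0.93, -1.08,  2.22,  1.44,  1.61,  1.8 ]), np.float64(0.19), array([0.37, 0.24, 0.28]))
(0.474, 0.051, 0.06) 1 -30 None
(0.474, 0.051, 0.06) 1 0 None
(0.474, 0.051, 0.06) 1 30 None
(0.474, 0.051, 0.06) 1 60 (array([ 0.92,  0.74, -0.85,  2.33, -1.34,  0.23,  1.07]), np.float64(0.0), array([ 0.37, -0.14,  0.28]))
(0.474, 0.051, 0.06) 1 90 (array([ 0.94,  0.88, -0.94,  2.07, -0.17,  0.61,  0.31]), np.float64(0.34), array([ 0.47, -0.17,  0.28]))
(0.474, 0.051, 0.06) 1 120 (array([ 0.72,  0.91, -0.82,  1.85, -0.06,  1.02,  0.55])
[... 3531 characters left out ...]
30 (array([ 0.3 ,  0.31, -1.09,  2.4 ,  1.43,  1.02, -0.79]), np.float64(0.01), array([0.29, 0.16, 0.42]))
(0.474, 0.051, 0.2) -1 0 None
(0.474, 0.051, 0.2) -1 30 None
(0.474, 0.051, 0.2) -1 60 (array([ 0.54,  0.26, -0.37,  2.31, -1.2 ,  0.69, -2.47]), np.float64(0.1), array([ 0.36, -0.14,  0.42]))
(0.474, 0.051, 0.2) -1 90 (array([ 0.74,  0.47, -0.65,  2.05, -0.64,  0.94, -2.57]), np.float64(0.36), array([ 0.47, -0.17,  0.42]))
(0.474, 0.051, 0.2) -1 120 (array([ 0.46,  0.56, -0.45,  1.83, -0.44,  1.28, -2.36]), np.float64(0.57), array([ 0.58, -0.14,  0.42]))
(0.474, 0.051, 0.2) -1 150 (array([ 0.2 ,  0.63, -0.29,  1.67, -0.26,  1.53, -2.09]), np.float64(0.36), array([ 0.66, -0.06,  0.42]))
```

```bash
python3 - <<'E'
from kin2 import *
from tgt import *
from h import ray
from station import bot
c=bot.read_camera("top")
for uv in [(368,230),(300,269),(240,300)]: print(uv,ray(c,uv,0).round(3))
d=load()[-1];R=np.array(d["R"]);T=Rt(51.2,135)
print(rel(R,T).round(3)); 
tcp=np.array([.4707,.0477,.0338]);pre=tcp-.11*T[:,0];print("pre",pre.round(4),"shift",((pre-d["p"])*1000).round(0))
E
```

```text
(368, 230) [ 0.472 -0.113  0.   ]
(300, 269) [0.371 0.064 0.   ]
(240, 300) [0.293 0.216 0.   ]
[-1.193  0.951 -0.002]
pre [0.5194 0.1083 0.1116] shift [  45.   54. -140.]
```

Emit:
drive_tool(slide=[[5,5,0],[10,10,0],[15,16,0],[20,22,0],[25,28,0],[30,34,0],[35,40,0],[39,45,0],[42,50,-10],[45,54,-20]], turn=[[-0.114,0.091,0],[-0.228,0.182,0],[-0.342,0.273,0],[-0.456,0.364,0],[-0.57,0.455,0],[-0.684,0.546,0],[-0.798,0.637,0],[-0.912,0.728,0],[-1.026,0.819,0],[-1.14,0.91,-0.002]], gripper=[1,1,1,1,1,1,1,1,1,1])

```text
t: 4.5
eef_pos: [0.5203, 0.1078, 0.2308]
tool_rot: [0.587, 0.059, 0.703, -0.398]
contact_force: [-0.2, -0.5, -0.2]
gripper_width: 0.998
```

```bash
python3 log.py; cat > go.py <<'E'
# usage: go.py gx gy gz az down  -> shift & turn for grasp point target, IK check
import sys
from kin2 import *
from tgt import *
from station import bot
o=bot.get_obs();w=o["tool_rot"];R=Ro.from_quat(w[[1,2,3,0]]).as_matrix()
a=[float(x) for x in sys.argv[1:]]
jz=a[5] if len(a)>5 else 1
T=Rt(a[3],a[4],jz);p=np.array(a[:3])+.0187*T[:,0]
print("shift mm",((p-o["eef_pos"])*1000).round(1),"turn",rel(R,T).round(3),"ang",round(np.degrees(np.linalg.norm(rel(R,T))),1))
q,e,an=ik(p,T,o["q"],1e-2);print("ik",q.round(2),round(e,1),round(an,1))
E
python3 go.py .479 .058 .047 51.2 135;python3 go.py .528 .119 .125 51.2 135
```

```text
t 4.5 q [-0.098  0.546 -0.509  1.601  0.398  1.573 -1.394] p [0.5203 0.1078 0.2308] toolx [-0.304 -0.385 -0.872] toolz [ 0.778 -0.628  0.006] F [-0.2 -0.5 -0.2] g 0.998
shift mm [ -49.6  -60.1 -197. ] turn [-0.209  0.176  0.001] ang 15.6
ik [-0.17  0.85 -0.4   1.72  0.53  1.45 -1.54] 0.0 0.0
shift mm [  -0.6    0.9 -119. ] turn [-0.209  0.176  0.001] ang 15.6
ik [-0.22  0.82 -0.42  1.53  0.48  1.66 -1.49] 0.0 0.0
```

Emit:
drive_tool(slide=[[0,0,-25],[0,0,-50],[0,0,-75],[0,0,-100],[0,1,-119],[0,1,-119]], turn=[[-0.07,0.06,0],[-0.14,0.12,0],[-0.21,0.176,0],[-0.21,0.176,0],[-0.21,0.176,0],[-0.21,0.176,0]], gripper=[1,1,1,1,1,1])

```text
t: 5.1
eef_pos: [0.5199, 0.1083, 0.1098]
tool_rot: [0.526, -0.039, 0.705, -0.474]
contact_force: [-0.4, 0.1, -0.0]
gripper_width: 0.999
```

```bash
python3 log.py;python3 go.py .479 .058 .047 51.2 135; cat > snap.py <<'E'
import sys,cv2
from station import bot
from h import *
for n in sys.argv[2:]:
    c=bot.read_camera(n);im=c["color"][:,:,::-1]
    cv2.imwrite(f"pics/{sys.argv[1]}_{n}.png",im)
E
python3 snap.py pre1 wrist side
```

```text
t 5.1 q [-0.219  0.828 -0.431  1.531  0.484  1.659 -1.497] p [0.5199 0.1083 0.1098] toolx [-0.444 -0.554 -0.705] toolz [ 0.779 -0.627  0.002] F [-0.4  0.1 -0. ] g 0.999
shift mm [-49.2 -60.6 -76. ] turn [ 0.004 -0.     0.001] ang 0.3
ik [-0.16  0.85 -0.42  1.72  0.54  1.46 -1.54] 0.0 0.0
```

View pics/pre1_wrist.png

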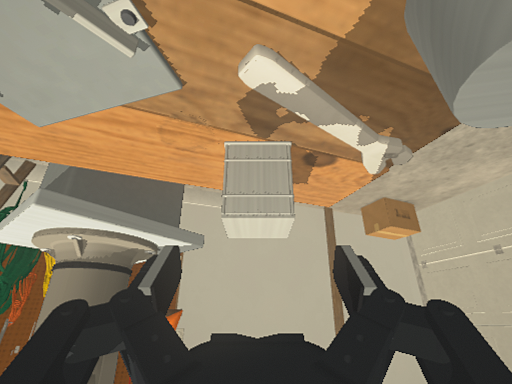

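View pics/pre1_side.png

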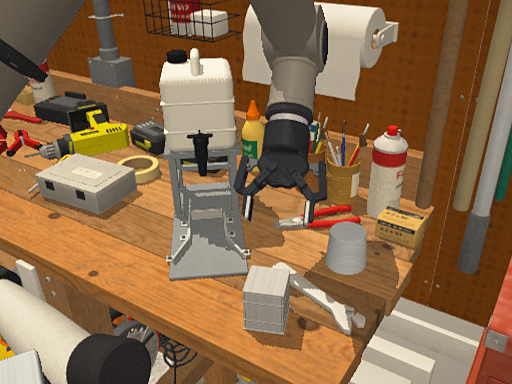

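The wrist view shows the pot square to the jaws, centred at column 258 between the fingers at 165 and 350. Next I advance along the tool axis and close.

Emit:
drive_tool(slide=[[-8,-10,-13],[-16,-20,-26],[-25,-31,-39],[-33,-41,-52],[-41,-51,-64],[-49,-60,-76],[-49,-60,-76]], turn=[[0,0,0],[0,0,0],[0,0,0],[0,0,0],[0,0,0],[0,0,0],[0,0,0]], gripper=[1,1,1,1,1,1,1])

```text
t: 5.9
eef_pos: [0.4719, 0.047, 0.0377]
tool_rot: [0.527, -0.037, 0.704, -0.475]
contact_force: [1.0, -0.6, -1.2]
gripper_width: 0.999
```

```bash
python3 log.py; python3 snap.py g1 wrist side
```

```text
t 5.9 q [-0.158  0.847 -0.413  1.722  0.538  1.464 -1.544] p [0.4719 0.047  0.0377] toolx [-0.442 -0.552 -0.707] toolz [ 0.777 -0.629  0.005] F [ 1.  -0.6 -1.2] g 0.999
```

View pics/g1_side.png

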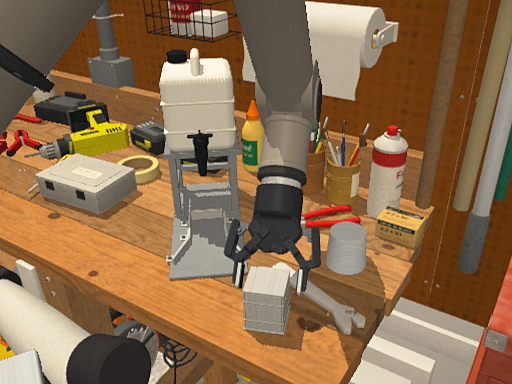

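View pics/g1_wrist.png

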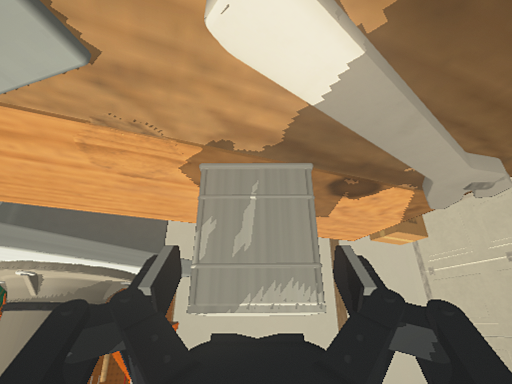

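Emit:
drive_tool(slide=[[-3,-4,-5],[-3,-4,-5],[-3,-4,-5],[-3,-4,-5],[-3,-4,-5],[-3,-4,-5],[-3,-4,-5],[-3,-4,-5],[-3,-4,-5]], turn=[[0,0,0],[0,0,0],[0,0,0],[0,0,0],[0,0,0],[0,0,0],[0,0,0],[0,0,0],[0,0,0]], gripper=[1,0.5,0.5,0.5,0.5,0.5,0.5,0.5,0.5], squeeze=50)

```text
t: 6.9
eef_pos: [0.4707, 0.0455, 0.0337]
tool_rot: [0.528, -0.036, 0.704, -0.473]
contact_force: [1.9, 2.2, 5.4]
gripper_width: 0.696
```

```bash
python3 log.py; python3 snap.py g2 wrist side
```

```text
t 6.9 q [-0.156  0.849 -0.412  1.728  0.541  1.453 -1.547] p [0.4707 0.0455 0.0337] toolx [-0.44  -0.551 -0.709] toolz [ 0.778 -0.628  0.006] F [1.9 2.2 5.4] g 0.696
```

View pics/g2_side.png

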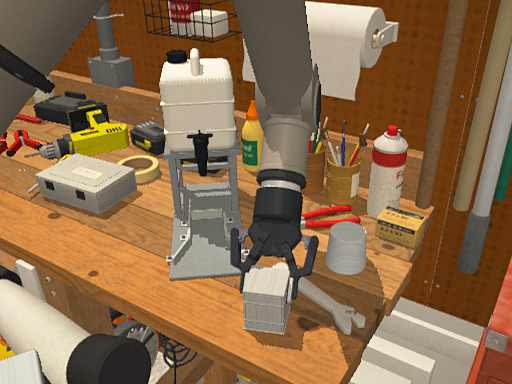

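View pics/g2_wrist.png

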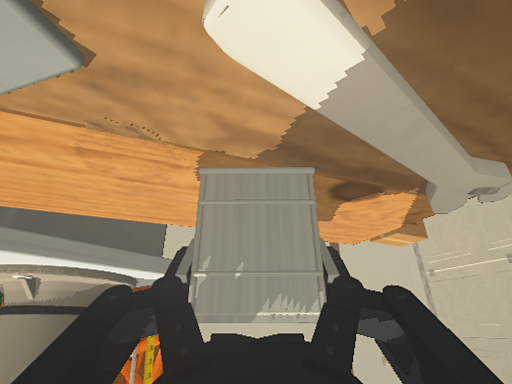

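```bash
for a in "60 115" "73 90" "85 65" "95 45"; do python3 go.py .462 .04 .18 $a; done; python3 go.py .462 .04 .04 95 45;python3 go.py .462 .04 .04 95 135
```

```text
shift mm [-12.7 -12.4 129.4] turn [ 0.289 -0.191  0.155] ang 21.7
ik [ 0.03  0.44 -0.53  1.92  0.46  1.27 -1.27] 0.0 0.0
shift mm [ -8.7  -5.5 127.6] turn [ 0.698 -0.364  0.365] ang 49.7
ik [ 0.34  0.28 -0.64  2.08  0.23  0.84 -0.73] 0.0 0.0
shift mm [ -8.    2.4 129.4] turn [ 1.147 -0.457  0.52 ] ang 76.8
ik [ 1.12  0.67 -1.38  2.09  0.33  0.8  -0.48] 0.0 0.0
shift mm [ -9.9   7.7 133.1] turn [ 1.532 -0.462  0.605] ang 98.0
ik [ 1.2   0.94 -1.38  2.01  0.16  0.9  -0.08] 0.0 0.0
shift mm [-9.9  7.7 -6.9] turn [ 1.532 -0.462  0.605] ang 98.0
ik [ 1.18  1.32 -1.37  2.04  0.66  0.86 -0.34] 0.0 0.0
shift mm [ -7.6 -18.7  -6.9] turn [-0.001  0.007  0.767] ang 43.9
ik [-0.25  0.75 -0.5   2.07  1.    1.27 -1.4 ] 0.0 0.0
```

Emit:
drive_tool(slide=[[0,0,10],[0,0,25],[0,0,40],[0,0,60],[-3,-3,80],[-5,-5,100]], turn=[[0,0,0],[0,0,0],[0,0,0],[0,0,0],[0,0,0],[0,0,0]], gripper=[0.5,0.5,0.5,0.5,0.5,0.5])

```text
t: 7.6
eef_pos: [0.4657, 0.0405, 0.1358]
tool_rot: [0.528, -0.036, 0.704, -0.473]
contact_force: [-0.1, 0.4, -2.4]
gripper_width: 0.698
```

```bash
python3 log.py; for a in "73 90" "95 45"; do python3 go.py .462 .04 .18 $a; done; python3 snap.py l1 side
```

```text
t 7.6 q [-0.13   0.692 -0.44   1.732  0.488  1.581 -1.476] p [0.4657 0.0405 0.1358] toolx [-0.439 -0.551 -0.71 ] toolz [ 0.778 -0.628  0.006] F [-0.1  0.4 -2.4] g 0.698
shift mm [-3.7 -0.5 25.5] turn [ 0.697 -0.363  0.365] ang 49.7
ik [ 0.33  0.28 -0.63  2.08  0.22  0.84 -0.73] 0.0 0.0
shift mm [-4.8 12.7 30.9] turn [ 1.531 -0.462  0.605] ang 98.0
ik [ 1.2   0.94 -1.38  2.01  0.16  0.9  -0.08] 0.0 0.0
```

View pics/l1_side.png

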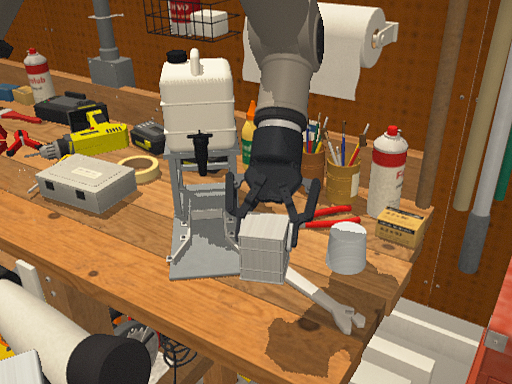

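The pot is lifted and held level, centred at about (264,250), with its shadow left below on the bench. Next comes the first quarter turn.

Emit:
drive_tool(slide=[[0,0,5],[-1,0,10],[-2,0,15],[-3,0,20],[-4,0,25],[-4,0,25],[-4,0,25],[-4,0,25]], turn=[[0.1,-0.052,0.052],[0.2,-0.104,0.104],[0.3,-0.156,0.156],[0.4,-0.208,0.208],[0.5,-0.26,0.261],[0.6,-0.312,0.313],[0.697,-0.363,0.365],[0.697,-0.363,0.365]], gripper=[0.5,0.5,0.5,0.5,0.5,0.5,0.5,0.5])

```text
t: 8.45
eef_pos: [0.4609, 0.0365, 0.164]
tool_rot: [0.699, 0.107, 0.698, -0.108]
contact_force: [-0.4, -0.2, -1.5]
gripper_width: 0.695
```

```bash
python3 log.py; for a in "95 45"; do python3 go.py .462 .04 .18 $a; done
```

```text
t 8.45 q [ 0.396  0.287 -0.701  2.079  0.246  0.855 -0.752] p [0.4609 0.0365 0.164 ] toolx [ 0.001 -0.001 -1.   ] toolz [ 0.954 -0.3    0.001] F [-0.4 -0.2 -1.5] g 0.695
shift mm [-0.  16.6  2.8] turn [ 0.786 -0.084  0.372] ang 50.1
ik [ 1.16  0.84 -1.28  2.01  0.02  0.88  0.06] 0.0 0.0
```

Emit:
drive_tool(slide=[[0,3,1],[0,5,1],[0,8,2],[0,10,2],[0,13,3],[0,15,3],[0,17,3],[0,17,3]], turn=[[0.112,-0.012,0.053],[0.224,-0.024,0.106],[0.336,-0.036,0.159],[0.449,-0.048,0.213],[0.561,-0.06,0.266],[0.673,-0.072,0.319],[0.786,-0.084,0.372],[0.786,-0.084,0.372]], gripper=[0.5,0.5,0.5,0.5,0.5,0.5,0.5,0.5])

```text
t: 9.25
eef_pos: [0.4611, 0.0517, 0.1646]
tool_rot: [0.638, 0.245, 0.666, 0.298]
contact_force: [-0.5, 0.0, -1.9]
gripper_width: 0.697
```

```bash
python3 log.py; for z in .18 .04; do python3 go.py .462 .04 $z 95 45; done; python3 snap.py r1 side top
```

```text
t 9.25 q [ 1.02   0.676 -1.023  2.017 -0.276  0.895  0.342] p [0.4611 0.0517 0.1646] toolx [-0.064  0.708 -0.703] toolz [ 0.996  0.084 -0.007] F [-0.5  0.  -1.9] g 0.697
shift mm [-0.2  1.5  2.1] turn [-0.005 -0.007  0.003] ang 0.5
ik [ 1.02  0.67 -1.03  2.02 -0.28  0.89  0.34] 0.0 0.0
shift mm [  -0.2    1.5 -137.9] turn [-0.005 -0.007  0.003] ang 0.5
ik [ 0.91  0.9  -0.88  2.05 -0.16  0.67  0.41] 0.0 0.0
```

View pics/r1_side.png

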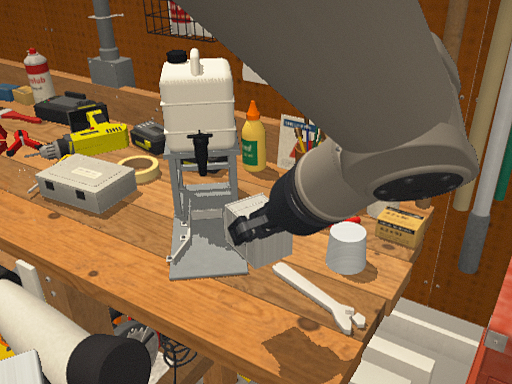

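View pics/r1_top.png

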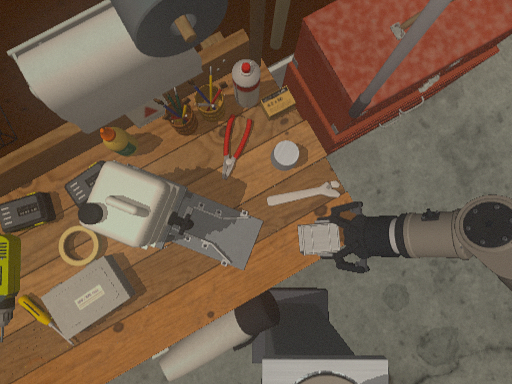

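Emit:
drive_tool(slide=[[0,1,-25],[0,1,-50],[0,1,-75],[0,1,-100],[0,1,-115],[0,1,-125],[0,1,-130],[0,1,-133]], turn=[[-0.005,-0.007,0],[-0.005,-0.007,0],[-0.005,-0.007,0],[-0.005,-0.007,0],[-0.005,-0.007,0],[-0.005,-0.007,0],[-0.005,-0.007,0],[-0.005,-0.007,0]], gripper=[0.5,0.5,0.5,0.5,0.5,0.5,0.5,0.5])

```text
t: 10.15
eef_pos: [0.4612, 0.0554, 0.0343]
tool_rot: [0.643, 0.239, 0.664, 0.297]
contact_force: [0.1, -0.4, -2.1]
gripper_width: 0.696
```

```bash
python3 log.py; python3 snap.py d1 side wrist
```

```text
t 10.15 q [ 0.912  0.885 -0.888  2.056 -0.166  0.669  0.403] p [0.4612 0.0554 0.0343] toolx [-0.059  0.699 -0.712] toolz [0.996 0.088 0.004] F [ 0.1 -0.4 -2.1] g 0.696
```

View pics/d1_side.png

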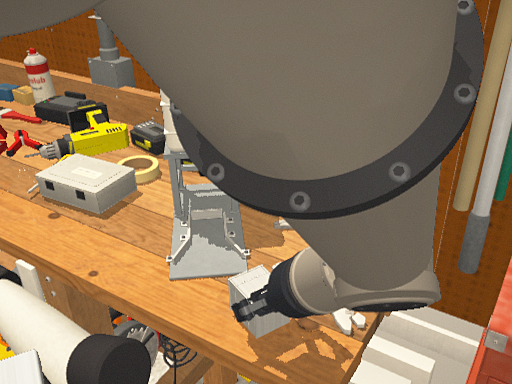

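View pics/d1_wrist.png

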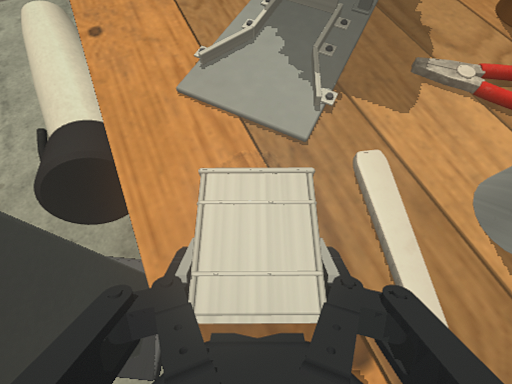

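Emit:
drive_tool(slide=[[0,0,-4],[0,0,-7],[0,0,-9],[0,0,-11],[0,0,-12]], turn=[[0,0,0],[0,0,0],[0,0,0],[0,0,0],[0,0,0]], gripper=[0.5,0.5,0.5,0.5,0.5])

```text
t: 10.75
eef_pos: [0.4613, 0.0552, 0.0237]
tool_rot: [0.642, 0.24, 0.664, 0.298]
contact_force: [-4.1, -12.6, 24.2]
gripper_width: 0.699
```

```bash
python3 log.py
```

```text
t 10.75 q [ 0.905  0.906 -0.876  2.054 -0.159  0.656  0.41 ] p [0.4613 0.0552 0.0237] toolx [-0.06   0.701 -0.711] toolz [0.996 0.087 0.002] F [ -4.1 -12.6  24.2] g 0.699
```

Emit:
drive_tool(slide=[[0,0,1],[0,0,1],[0,0,1],[0,0,1],[0,0,1],[0,0,1]], turn=[[0,0,0],[0,0,0],[0,0,0],[0,0,0],[0,0,0],[0,0,0]], gripper=[0.5,0.85,1,1,1,1])

```text
t: 11.35
eef_pos: [0.4612, 0.0552, 0.0246]
tool_rot: [0.642, 0.24, 0.664, 0.298]
contact_force: [-0.1, 1.0, -0.0]
gripper_width: 0.996
```

```bash
python3 log.py; python3 snap.py o1 wrist; python3 go.py .46 -.03 .13 95 45;python3 go.py .46 .0 .2 95 90
```

```text
t 11.35 q [ 0.906  0.904 -0.877  2.054 -0.159  0.657  0.409] p [0.4612 0.0552 0.0246] toolx [-0.06   0.701 -0.71 ] toolz [0.996 0.087 0.002] F [-0.1  1.  -0. ] g 0.996
shift mm [ -2.4 -72.1  92.1] turn [ 0.005  0.003 -0.   ] ang 0.3
ik [ 1.06  0.76 -0.93  1.98 -0.2   0.92  0.44] 0.0 0.0
shift mm [ -1.3 -55.2 156.7] turn [-0.778 -0.066 -0.001] ang 44.7
ik [ 0.57  0.28 -0.81  2.06  0.26  0.9  -0.29] 0.0 0.0
```

View pics/o1_wrist.png

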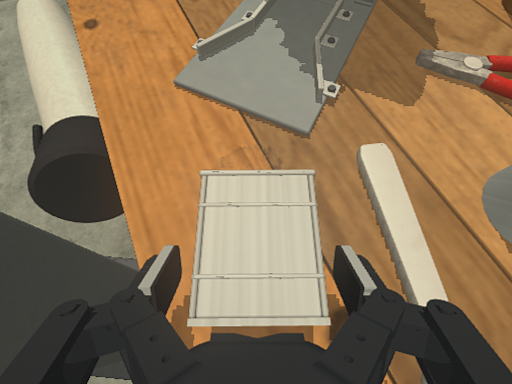

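The pot now lies on its side wall, square to the jaws, with corners near (203,172) and (328,322). The jaws are open and clear. Next I back out and swing to the opposite lean.

Emit:
drive_tool(slide=[[1,-14,14],[2,-28,28],[4,-42,42],[5,-56,56],[6,-70,71],[6,-70,95],[6,-70,120],[5,-65,140],[5,-60,155],[5,-55,170]], turn=[[0,0,0],[0,0,0],[0,0,0],[0,0,0],[0,0,0],[-0.149,-0.013,0],[-0.298,-0.026,0],[-0.447,-0.039,0],[-0.596,-0.052,0],[-0.745,-0.065,0]], gripper=[1,1,1,1,1,1,1,1,1,1])

```text
t: 12.4
eef_pos: [0.4668, 0.0004, 0.1968]
tool_rot: [0.708, -0.022, 0.705, 0.04]
contact_force: [0.2, 0.6, -1.0]
gripper_width: 1.001
```

```bash
python3 log.py; python3 go.py .46 .1 .2 95 120; python3 snap.py o2 side top
```

```text
t 12.4 q [ 0.565  0.258 -0.774  2.035  0.194  0.921 -0.222] p [4.668e-01 4.000e-04 1.968e-01] toolx [ 0.003  0.026 -1.   ] toolz [0.996 0.088 0.006] F [ 0.2  0.6 -1. ] g 1.001
shift mm [ -6.   90.3 -13. ] turn [-0.548 -0.043 -0.002] ang 31.5
ik [-0.07  0.41 -0.69  1.99  0.69  1.29 -1.03] 0.0 0.0
```

View pics/o2_side.png

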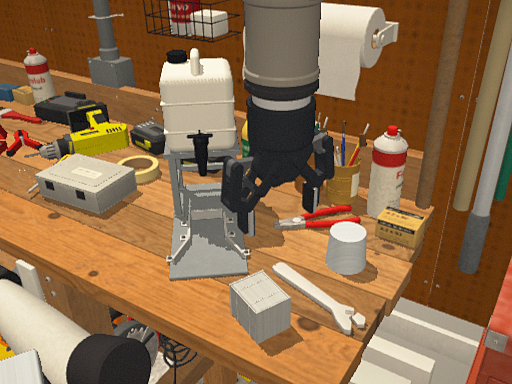

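View pics/o2_top.png

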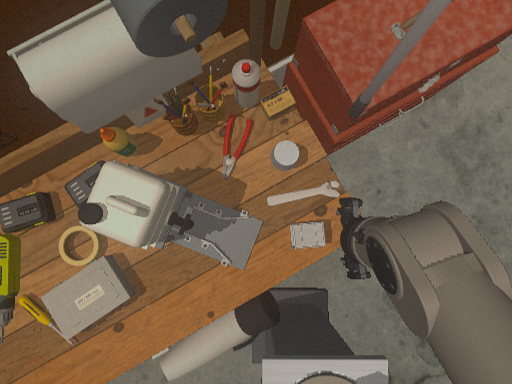

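```bash
python3 - <<'E'
import cv2
for n,x,y,w,h,k in (("side",215,255,95,95,6),("top",275,205,65,60,8)):
    im=cv2.imread(f"pics/o2_{n}.png");c=cv2.resize(im[y:y+h,x:x+w],None,fx=k,fy=k,interpolation=cv2.INTER_CUBIC)
    for i in range(0,w,10): cv2.putText(c,str(x+i),(i*k,8),0,.3,(0,0,255),1); cv2.line(c,(i*k,10),(i*k,14),(0,0,255),1)
    for i in range(0,h,10): cv2.putText(c,str(y+i),(0,i*k+3),0,.3,(0,0,255),1)
    cv2.imwrite(f"pics/z2_{n}.png",c)
E
```

```text
(no output)
```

View pics/z2_side.png

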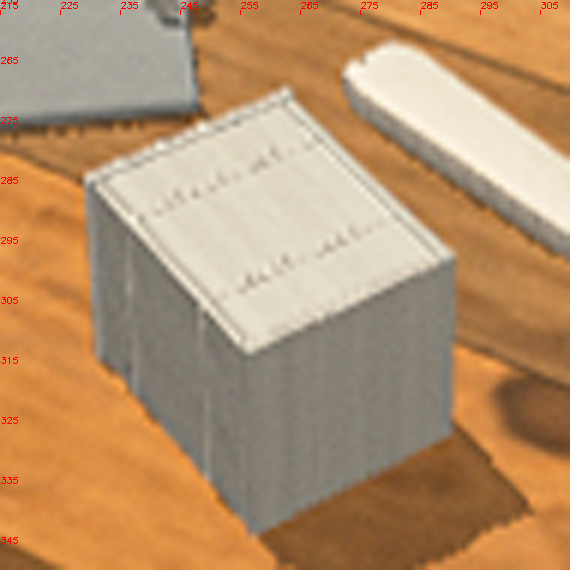

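View pics/z2_top.png

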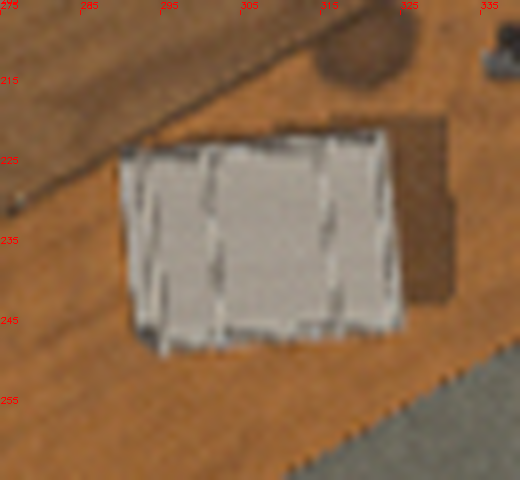

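```bash
python3 - <<'E'
from station import bot
from h import *
C={n:bot.read_camera(n) for n in("side","top")}
# local x = mouth dir. near face visible left = ? side top corners: L(229.5,284) B(263,269.5) R(291,297) F(256.5,313.5)
# floor face = R-F (mouth edge L-B, away). x from floor to mouth; az~95: +y local = -worldx
a,h=.0375,.03
pts=[(a,h,.06),(a,-h,.06),(-a,-h,.06),(-a,h,.06),(a,h,0),(-a,h,0),(-a,-h,0)]
S=("side",pts,[(229.5,284),(263,269.5),(291,297),(256.5,313.5),(231.5,314.5),(257.5,343.5),(290.5,327)])
T=("top",pts[:4],[(294.5,248.5),(291,223.5),(322,221.3),(325.3,245.5)])
for o in ([S],[T],[S,T]):
    p,r=fit(o,C,[.46,.05,1.66]);print(p.round(4),np.degrees(p[2]).round(1),r.tolist())
E
```

```text
[0.4625 0.0506 1.6711] 95.7 [[0.0, 0.1], [-0.2, 0.3], [0.3, -0.1], [0.0, -0.0], [-0.1, -0.9], [-0.1, 0.5], [0.2, -0.1]]
[0.4614 0.0519 1.6787] 96.2 [[-0.4, 0.2], [0.4, 0.3], [0.2, -0.6], [-0.2, 0.0]]
[0.4623 0.0508 1.6738] 95.9 [[-0.2, 0.1], [-0.5, 0.2], [0.1, -0.2], [-0.1, -0.1], [-0.3, -0.9], [-0.2, 0.4], [-0.0, -0.2], [-0.0, -0.2], [0.9, -0.2], [0.7, -1.0], [0.1, -0.3]]
```

```bash
python3 go.py .455 .125 .18 95.7 135;  python3 go.py .455 .122 .1 95.7 135; python3 go.py .4615 .0585 .036 95.7 135
```

```text
shift mm [ -9.8 109.9 -28.3] turn [-0.815 -0.077  0.005] ang 46.9
ik [-0.32  0.56 -0.6   1.95  0.79  1.49 -1.23] 0.0 0.0
shift mm [  -9.8  106.9 -108.3] turn [-0.815 -0.077  0.005] ang 46.9
ik [-0.37  0.68 -0.52  1.98  0.85  1.38 -1.33] 0.0 0.0
shift mm [  -3.3   43.4 -172.3] turn [-0.815 -0.077  0.005] ang 46.9
ik [-0.31  0.76 -0.46  2.06  0.98  1.25 -1.39] 0.0 0.0
```

Emit:
drive_tool(slide=[[-1,16,0],[-2,32,0],[-4,48,0],[-6,64,-5],[-8,80,-10],[-9,95,-20],[-10,108,-40],[-10,108,-65],[-10,107,-90],[-10,107,-108]], turn=[[-0.116,-0.011,0],[-0.233,-0.022,0],[-0.35,-0.033,0],[-0.466,-0.044,0],[-0.582,-0.055,0],[-0.7,-0.066,0],[-0.815,-0.077,0.005],[-0.815,-0.077,0.005],[-0.815,-0.077,0.005],[-0.815,-0.077,0.005]], gripper=[1,1,1,1,1,1,1,1,1,1])

```text
t: 13.6
eef_pos: [0.4549, 0.1061, 0.0837]
tool_rot: [0.663, -0.303, 0.641, -0.239]
contact_force: [0.1, -0.0, -0.5]
gripper_width: 1.001
```

```bash
python3 log.py;  python3 go.py .4615 .0585 .036 95.7 135; python3 snap.py p2 wrist
```

```text
t 13.6 q [-0.298  0.708 -0.616  1.977  0.886  1.428 -1.362] p [0.4549 0.1061 0.0837] toolx [ 0.063 -0.706 -0.706] toolz [ 0.995  0.096 -0.007] F [ 0.1 -0.  -0.5] g 1.001
shift mm [  7.9 -60.7 -60.9] turn [ 0.003 -0.007  0.004] ang 0.5
ik [-0.24  0.78 -0.56  2.05  1.02  1.31 -1.42] 0.0 0.0
```

View pics/p2_wrist.png

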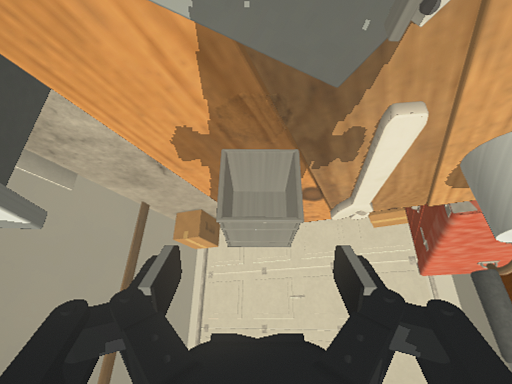

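The pot's open mouth faces the gripper at about (260,185), centred between the fingers. Advance and close.

Emit:
drive_tool(slide=[[1,-12,-12],[3,-24,-24],[4,-36,-36],[6,-48,-48],[8,-61,-61],[8,-63,-63],[8,-63,-63]], turn=[[0,0,0],[0,0,0],[0,-0.007,0.004],[0,-0.007,0.004],[0,-0.007,0.004],[0,-0.007,0.004],[0,-0.007,0.004]], gripper=[1,1,1,1,1,1,1])

```text
t: 14.35
eef_pos: [0.4621, 0.0415, 0.0186]
tool_rot: [0.664, -0.304, 0.64, -0.239]
contact_force: [0.2, -0.1, -0.1]
gripper_width: 0.999
```

Emit:
drive_tool(slide=[[0,0,0],[0,0,0],[0,0,0],[0,0,0],[0,0,0],[0,0,0],[0,0,0]], turn=[[0,0,0],[0,0,0],[0,0,0],[0,0,0],[0,0,0],[0,0,0],[0,0,0]], gripper=[0.5,0.5,0.5,0.5,0.5,0.5,0.5], squeeze=50)

```text
t: 15.05
eef_pos: [0.4625, 0.0425, 0.019]
tool_rot: [0.665, -0.304, 0.639, -0.239]
contact_force: [-0.4, 5.0, 5.6]
gripper_width: 0.697
```

```bash
python3 log.py; python3 snap.py g3 wrist side;  for a in "95.7 135" "95.7 90" "95.7 45"; do python3 go.py .455 .05 .18 $a; done
```

```text
t 15.05 q [-0.24   0.788 -0.548  2.053  1.021  1.304 -1.427] p [0.4625 0.0425 0.019 ] toolx [ 0.069 -0.706 -0.705] toolz [ 0.995  0.099 -0.002] F [-0.4  5.   5.6] g 0.697
shift mm [ -6.2  -5.7 147.8] turn [ 0.003 -0.002  0.   ] ang 0.2
ik [-0.17  0.51 -0.63  2.05  0.86  1.43 -1.19] 0.0 0.0
shift mm [ -7.5   7.5 142.3] turn [ 0.785  0.076 -0.001] ang 45.2
ik [ 0.72  0.44 -1.16  2.07  0.51  0.95 -0.62] 0.0 0.0
shift mm [ -8.8  20.6 147.8] turn [ 1.566e+00  1.550e-01 -1.000e-03] ang 90.2
ik [ 1.19  0.93 -1.38  2.03  0.15  0.89 -0.08] 0.0 0.0
```

View pics/g3_wrist.png

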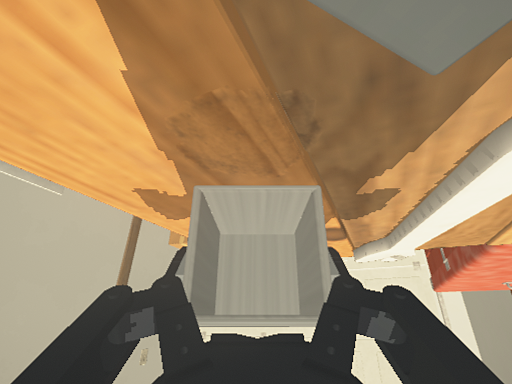

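View pics/g3_side.png

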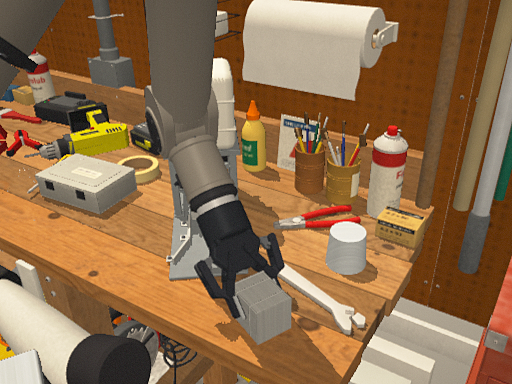

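The pot is held (opening 0.697). Lift, then the second quarter turn.

Emit:
drive_tool(slide=[[0,0,15],[-2,0,40],[-4,0,70],[-5,0,100],[-6,0,125],[-6,0,145],[-7,2,145],[-7,4,145],[-7,6,145],[-7,7,143]], turn=[[0,0,0],[0,0,0],[0,0,0],[0,0,0],[0,0,0],[0.12,0.012,0],[0.24,0.024,0],[0.36,0.036,0],[0.48,0.048,0],[0.6,0.06,0]], gripper=[0.5,0.5,0.5,0.5,0.5,0.5,0.5,0.5,0.5,0.5])

```text
t: 16.15
eef_pos: [0.4553, 0.0494, 0.1632]
tool_rot: [0.707, -0.1, 0.7, -0.029]
contact_force: [-0.0, -0.3, -3.1]
gripper_width: 0.702
```

```bash
python3 log.py;  for a in "95.7 45" "110 45"; do python3 go.py .455 .05 .18 $a; done
```

```text
t 16.15 q [ 0.296  0.314 -0.772  2.081  0.481  0.956 -0.663] p [0.4553 0.0494 0.1632] toolx [ 0.019 -0.18  -0.984] toolz [0.995 0.101 0.   ] F [-0.  -0.3 -3.1] g 0.702
shift mm [-1.6 13.8  3.6] turn [ 0.962  0.097 -0.001] ang 55.4
ik [ 1.18  0.9  -1.35  2.03  0.11  0.88 -0.03] 0.0 0.0
shift mm [-4.8 13.   3.6] turn [0.945 0.217 0.229] ang 57.1
ik [ 1.06  0.91 -1.28  1.92  0.1   1.07  0.14] 0.0 0.0
```

Emit:
drive_tool(slide=[[0,2,1],[-1,4,1],[-2,6,2],[-3,8,2],[-4,10,3],[-5,12,3],[-5,13,4],[-5,13,4],[-5,13,4]], turn=[[0.126,0.029,0.03],[0.252,0.058,0.061],[0.378,0.087,0.092],[0.504,0.116,0.122],[0.63,0.145,0.153],[0.756,0.174,0.183],[0.882,0.203,0.214],[0.945,0.217,0.229],[0.945,0.217,0.229]], gripper=[0.5,0.5,0.5,0.5,0.5,0.5,0.5,0.5,0.5])

```text
t: 17.05
eef_pos: [0.45, 0.0601, 0.1655]
tool_rot: [0.596, 0.155, 0.691, 0.379]
contact_force: [-0.5, -0.0, -2.2]
gripper_width: 0.697
```

```bash
python3 log.py; python3 snap.py r2 side top;  for a in "158.8 45"; do python3 go.py .455 .05 .18 $a;python3 go.py .446 .22 .14 $a; python3 go.py .446 .22 .05 $a; done
```

```text
t 17.05 q [ 0.943  0.739 -1.042  1.929 -0.142  1.061  0.382] p [0.45   0.0601 0.1655] toolx [-0.242  0.667 -0.705] toolz [ 0.941  0.339 -0.003] F [-0.5 -0.  -2.2] g 0.697
shift mm [-7.1 -7.6 -0.4] turn [0.001 0.    0.851] ang 48.8
ik [ 0.62  0.88 -1.04  1.67  0.18  1.57  0.69] 0.0 0.0
shift mm [-16.1 162.4 -40.4] turn [0.001 0.    0.851] ang 48.8
ik [ 0.35  0.95 -1.03  1.67  0.13  1.38  0.51] 0.0 0.0
shift mm [ -16.1  162.4 -130.4] turn [0.001 0.    0.851] ang 48.8
ik [ 0.31  1.06 -0.95  1.68  0.21  1.27  0.54] 0.0 0.0
```

View pics/r2_side.png

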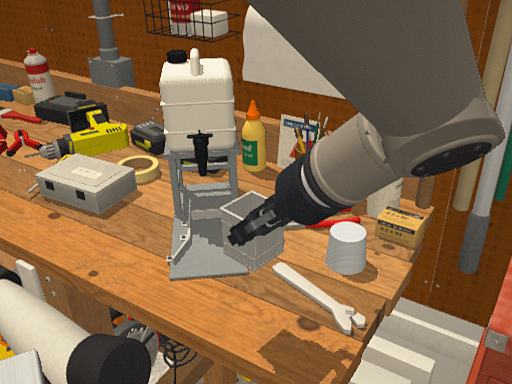

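View pics/r2_top.png

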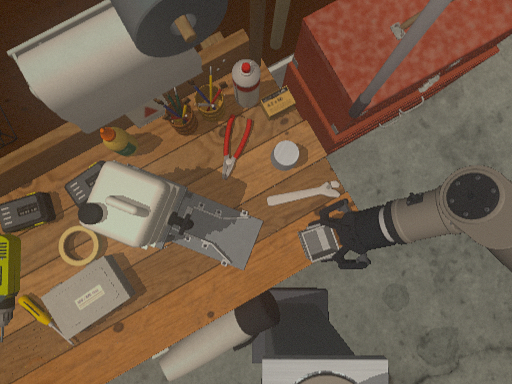

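```bash
python3 go.py .4473 .2169 .11 158.8 45; python3 - <<'E'
import cv2
im=cv2.imread("pics/o2_side.png");x,y,w,h,k=160,195,100,90,7
c=cv2.resize(im[y:y+h,x:x+w],None,fx=k,fy=k,interpolation=cv2.INTER_CUBIC)
for i in range(0,w,10): cv2.putText(c,str(x+i),(i*k,8),0,.3,(0,0,255),1); cv2.line(c,(i*k,10),(i*k,14),(0,0,255),1)
for i in range(0,h,10): cv2.putText(c,str(y+i),(0,i*k+3),0,.3,(0,0,255),1)
cv2.imwrite("pics/z3.png",c)
E
```

```text
shift mm [-14.8 159.3 -70.4] turn [0.001 0.    0.851] ang 48.8
ik [ 0.34  0.98 -1.    1.67  0.16  1.35  0.52] 0.0 0.0
```

View pics/z3.png

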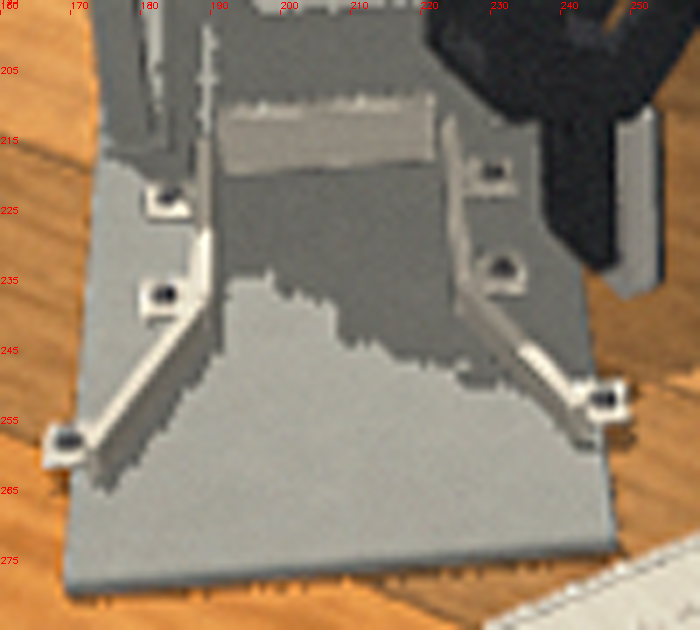

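```bash
python3 - <<'E'
from station import bot
from h import *
C={n:bot.read_camera(n) for n in("side","top")}
S=("side",[(-.145,.068,.006),(-.145,-.068,.006),(-.046,.0325,.018),(-.046,-.0325,.018),(-.046,.0325,.006),(.031,0,.006),(.031,0,.026)],[(169.3,278),(247.8,272.2),(190,238.5),(225,237),(190.7,246.5),(206.5,218.5),(206,209)])
T=("top",[(-.145,.068,.006),(-.145,-.068,.006)],[(244.5,269),(263,221)])
for o in ([S],[S,T]):
    p,r=fit(o,C,[.48,.318,1.2]);print(p.round(4),np.degrees(p[2]).round(1),r.tolist())
E
```

```text
[0.483  0.3158 1.2042] 69.0 [[-0.5, 1.0], [0.9, -0.0], [-0.2, -0.6], [-0.2, -1.8], [-0.4, -3.4], [0.4, 0.9], [0.2, 2.0]]
[0.4833 0.3166 1.2042] 69.0 [[-0.5, 0.7], [0.8, -0.3], [-0.2, -0.9], [-0.3, -2.1], [-0.4, -3.6], [0.4, 0.7], [0.2, 1.8], [-0.1, 1.4], [0.9, -0.7]]
```

Emit:
drive_tool(slide=[[-1,17,-5],[-3,35,-10],[-5,53,-15],[-6,71,-20],[-8,89,-25],[-10,107,-30],[-12,125,-35],[-13,142,-45],[-15,159,-60],[-15,159,-70]], turn=[[0,0,0.1],[0,0,0.2],[0,0,0.3],[0,0,0.4],[0,0,0.5],[0,0,0.6],[0,0,0.7],[0,0,0.8],[0,0,0.851],[0,0,0.851]], gripper=[0.5,0.5,0.5,0.5,0.5,0.5,0.5,0.5,0.5,0.5])

```text
t: 18.25
eef_pos: [0.4332, 0.2267, 0.0989]
tool_rot: [0.385, -0.151, 0.69, 0.594]
contact_force: [-0.3, 0.7, -2.3]
gripper_width: 0.697
```

```bash
python3 log.py; python3 snap.py s1 side top; python3 go.py .4473 .2169 .048 158.8 45
```

```text
t 18.25 q [ 0.344  0.991 -1.026  1.672  0.176  1.351  0.509] p [0.4332 0.2267 0.0989] toolx [-0.658  0.25  -0.71 ] toolz [0.352 0.936 0.003] F [-0.3  0.7 -2.3] g 0.697
shift mm [  1.1  -0.8 -62.6] turn [ 0.002  0.003 -0.004] ang 0.3
ik [ 0.33  1.07 -0.97  1.68  0.23  1.28  0.53] 0.0 0.0
```

View pics/s1_side.png

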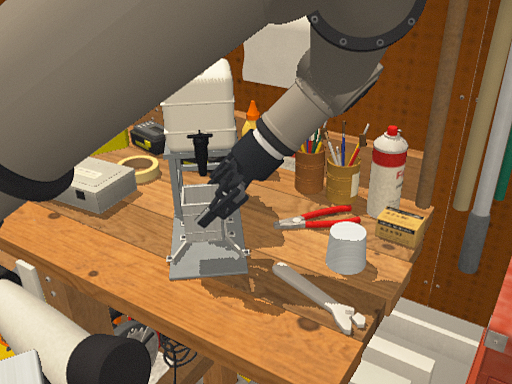

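View pics/s1_top.png

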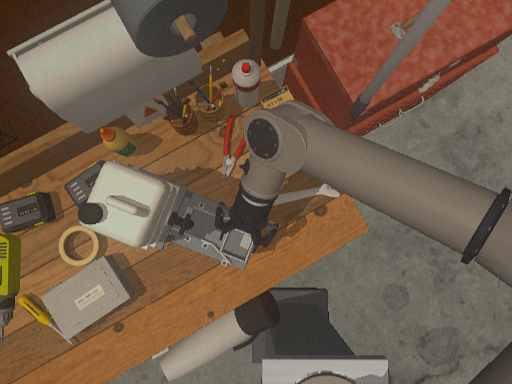

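Emit:
drive_tool(slide=[[1,-1,-15],[1,-1,-30],[1,-1,-42],[1,-1,-50],[1,-1,-55],[1,-1,-58],[1,-1,-60],[1,-1,-61]], turn=[[0.002,0.003,0],[0.002,0.003,0],[0.002,0.003,0],[0.002,0.003,0],[0.002,0.003,0],[0.002,0.003,0],[0.002,0.003,0],[0.002,0.003,0]], gripper=[0.5,0.5,0.5,0.5,0.5,0.5,0.5,0.5])

```text
t: 19.15
eef_pos: [0.4348, 0.2216, 0.0375]
tool_rot: [0.384, -0.147, 0.692, 0.593]
contact_force: [0.2, -3.9, 9.0]
gripper_width: 0.695
```

```bash
python3 log.py; python3 snap.py s2 side top wrist
```

```text
t 19.15 q [ 0.327  1.072 -0.975  1.674  0.229  1.289  0.528] p [0.4348 0.2216 0.0375] toolx [-0.661  0.253 -0.706] toolz [ 0.357  0.934 -0.   ] F [ 0.2 -3.9  9. ] g 0.695
```

View pics/s2_side.png

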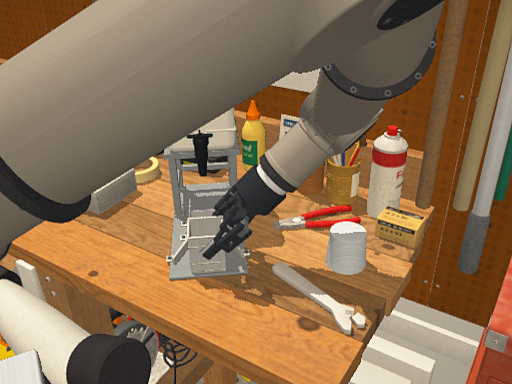

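View pics/s2_wrist.png

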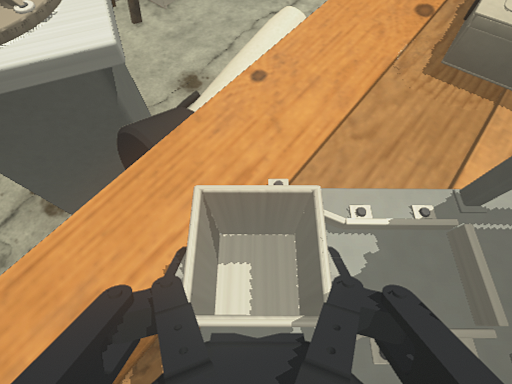

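Emit:
drive_tool(slide=[[2,5,1],[4,9,1],[6,14,1],[7,19,1],[9,23,1],[11,28,1],[11,28,1]], turn=[[0,0,0],[0,0,0],[0,0,0],[0,0,0],[0,0,0],[0,0,0],[0,0,0]], gripper=[0.5,0.5,0.5,0.5,0.5,0.5,0.5])

```text
t: 20.0
eef_pos: [0.4459, 0.2506, 0.0386]
tool_rot: [0.385, -0.147, 0.691, 0.594]
contact_force: [0.1, 0.4, -1.9]
gripper_width: 0.701
```

```bash
python3 log.py; python3 snap.py s3 side top wrist
```

```text
t 20.0 q [ 0.277  1.086 -0.976  1.628  0.221  1.295  0.505] p [0.4459 0.2506 0.0386] toolx [-0.661  0.253 -0.707] toolz [0.357 0.934 0.   ] F [ 0.1  0.4 -1.9] g 0.701
```

View pics/s3_wrist.png

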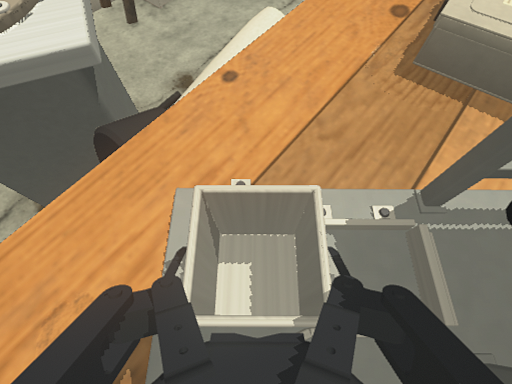

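View pics/s3_top.png

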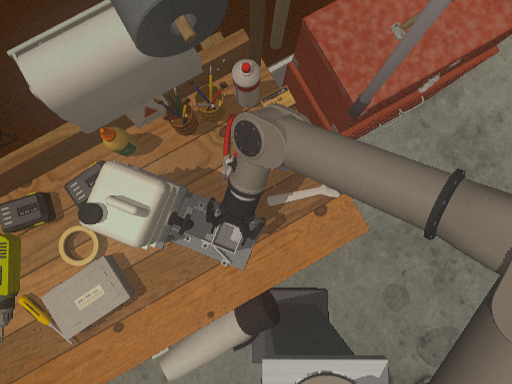

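```bash
python3 - <<'E'
import cv2
im=cv2.imread("pics/s3_wrist.png");x,y,w,h,k=310,190,170,160,4
c=cv2.resize(im[y:y+h,x:x+w],None,fx=k,fy=k,interpolation=cv2.INTER_CUBIC)
for i in range(0,w,10): cv2.putText(c,str(x+i),(i*k,8),0,.3,(0,0,255),1); cv2.line(c,(i*k,10),(i*k,14),(0,0,255),1)
for i in range(0,h,10): cv2.putText(c,str(y+i),(0,i*k+3),0,.3,(0,0,255),1)
cv2.imwrite("pics/z4.png",c)
E
```

View pics/z4.png

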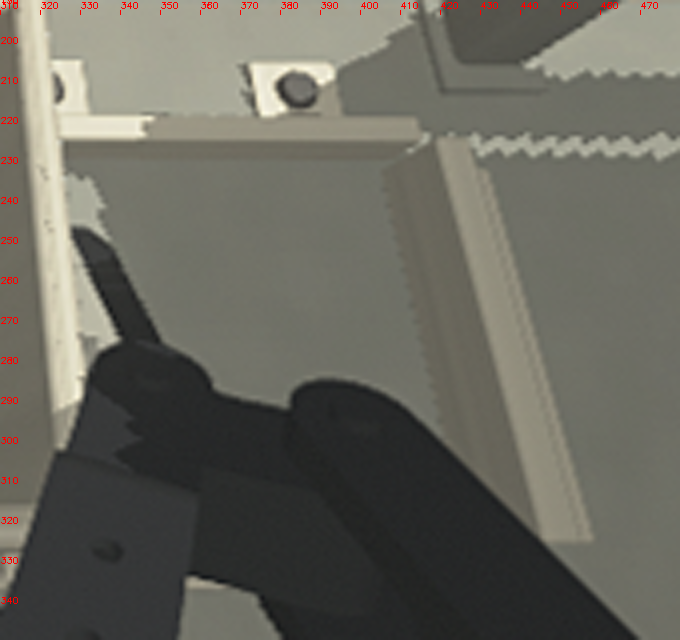

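```bash
python3 - <<'E'
from station import bot
from h import *
c=bot.read_camera("wrist"); o=bot.get_obs()
y=np.radians(69.0);ax=np.array([np.cos(y),np.sin(y)]);ay=np.array([-ax[1],ax[0]])
from scipy.spatial.transform import Rotation as Ro
R=Ro.from_quat(o["tool_rot"][[1,2,3,0]]).as_matrix();G=o["eef_pos"]-.0187*R[:,0]
pc=G[:2]+.0022*np.array([-.932,.362])
def loc(P): d=P[:2]-pc;return (d@ax*1000).round(1),(d@ay*1000).round(1)
print("pot",pc)
for n,uv,z in [("railtop",(335,225),.018),("railtop",(405,225),.018),("railbot",(335,230),.006),("railbot",(400,229.5),.006),("bartopL",(418,228),.026),("bartopR",(445,325),.026),("barbotL",(407,233),.006),("barbotmid",(423,300),.006)]:
    print(n,loc(ray(c,uv,z)))
# pot rim corners check z=.081
for uv in [(196,187),(322,187),(327,318),(187,318)]: print("rim",loc(ray(c,uv,.006+.0755)))
E
```

```text
pot [0.45613909 0.24543609]
railtop (np.float64(54.6), np.float64(31.8))
railtop (np.float64(104.1), np.float64(31.8))
railbot (np.float64(57.7), np.float64(32.0))
railbot (np.float64(106.4), np.float64(32.4))
bartopL (np.float64(107.7), np.float64(27.0))
bartopR (np.float64(107.9), np.float64(-31.5))
barbotL (np.float64(111.0), np.float64(29.7))
barbotmid (np.float64(110.3), np.float64(-16.7))
rim (np.float64(-30.6), np.float64(29.6))
rim (np.float64(31.4), np.float64(29.6))
rim (np.float64(27.3), np.float64(-28.7))
rim (np.float64(-28.3), np.float64(-28.8))
```

Emit:
drive_tool(slide=[[2,5,0],[4,10,0],[6,15,0],[8,20,0],[8,21,-1],[8,21,-2],[8,21,-2]], turn=[[0,0,0],[0,0,0],[0,0,0],[0,0,0],[0,0,0],[0,0,0],[0,0,0]], gripper=[0.5,0.5,0.5,0.5,0.5,0.5,0.5])

```text
t: 20.9
eef_pos: [0.454, 0.2714, 0.0376]
tool_rot: [0.385, -0.147, 0.691, 0.594]
contact_force: [1.2, 2.1, 4.4]
gripper_width: 0.699
```

```bash
python3 log.py
```

```text
t 20.9 q [ 0.241  1.1   -0.975  1.593  0.217  1.299  0.49 ] p [0.454  0.2714 0.0376] toolx [-0.661  0.254 -0.706] toolz [0.358 0.934 0.001] F [1.2 2.1 4.4] g 0.699
```

Emit:
drive_tool(slide=[[0,0,0],[0,0,0],[0,0,0],[0,0,0],[0,0,0],[0,0,0]], turn=[[0,0,0],[0,0,0],[0,0,0],[0,0,0],[0,0,0],[0,0,0]], gripper=[0.75,0.85,0.9,0.95,1,1])

```text
t: 21.5
eef_pos: [0.4539, 0.2713, 0.0375]
tool_rot: [0.385, -0.147, 0.691, 0.594]
contact_force: [-0.2, 0.2, 0.7]
gripper_width: 1.0
```

```bash
python3 log.py; python3 snap.py s4 wrist
```

```text
t 21.5 q [ 0.241  1.1   -0.975  1.593  0.217  1.299  0.49 ] p [0.4539 0.2713 0.0375] toolx [-0.661  0.254 -0.706] toolz [0.358 0.934 0.001] F [-0.2  0.2  0.7] g 1.0
```

View pics/s4_wrist.png

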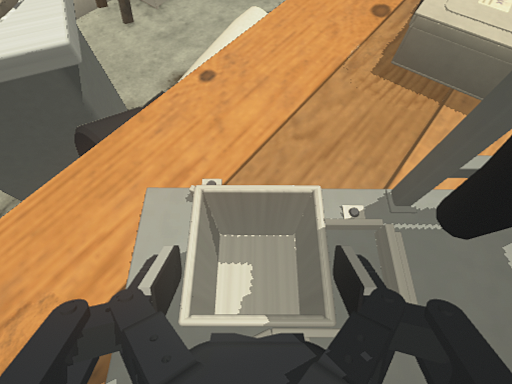

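Emit:
drive_tool(slide=[[12,-5,13],[26,-10,28],[40,-15,43],[55,-21,58],[73,-28,78],[75,-50,100],[75,-75,120],[70,-100,140]], turn=[[0,0,0],[0,0,0],[0,0,0],[0,0,0],[0,0,0],[0,0,0],[0,0,0],[0,0,0]], gripper=[1,1,1,1,1,1,1,0.5])

```text
t: 22.35
eef_pos: [0.5242, 0.1708, 0.1782]
tool_rot: [0.385, -0.147, 0.691, 0.594]
contact_force: [-0.9, 0.2, -0.0]
gripper_width: 0.856
```

```bash
python3 log.py; python3 snap.py s5 side top; python3 - <<'E'
from kin2 import *
from tgt import *
q0=np.array(load()[-1]["q"]);S=np.array([.4833,.3166]);ax=np.array([np.cos(1.2043),np.sin(1.2043)])
for az in (69,80,90,105,120):
  for dn in (45,55,65):
    q=q0;out=[]
    for x,z in((-.15,.15),(-.11,.035),(-.04,.035)):
        p=np.r_[S+ax*x,z];q,e,a=ik(p,Rt(az,dn),q,1e-2);out.append((round(e+a,1),round(min((q-LO).min(),(HI-q).min()),2)))
    print(az,dn,out,q.round(2))
E
```

```text
t 22.35 q [ 0.372  0.969 -1.019  1.424  0.157  1.624  0.572] p [0.5242 0.1708 0.1782] toolx [-0.661  0.254 -0.706] toolz [0.358 0.934 0.001] F [-0.9  0.2 -0. ] g 0.856
69 45 [(np.float64(0.0), np.float64(0.0)), (np.float64(19.9), np.float64(0.0)), (np.float64(25.1), np.float64(0.0))] [ 0.39  0.73 -0.79  2.22 -1.34  0.2   0.81]
69 55 [(np.float64(0.0), np.float64(0.08)), (np.float64(10.9), np.float64(0.0)), (np.float64(12.7), np.float64(0.0))] [ 0.05  0.57 -0.52  2.23 -1.34  0.2   0.61]
69 65 [(np.float64(0.0), np.float64(0.13)), (np.float64(0.1), np.float64(0.0)), (np.float64(0.0), np.float64(0.02))] [ 0.2   0.64 -0.84  2.2   0.89  0.22 -1.66]
80 45 [(np.float64(0.0), np.float64(0.12)), (np.float64(0.0), np.float64(0.0)), (np.float64(3.3), np.float64(0.0))] [ 0.42  0.79 -0.82  2.22 -1.34  0.2   0.99]
80 55 [(np.float64(0.0), np.float64(0.15)), (np.float64(0.0), np.float64(0.0)), (np.float64(0.0), np.float64(0.0))] [ 0.17  0.63 -0.63  2.21 -1.12  0.2   0.6 ]
80 65 [(np.float64(0.0), np.float64(0.19)), (np.float64(0.0), np.float64(0.02)), (np.float64(0.0), np.float64(0.03))] [ 0.03  0.
[... 794 characters left out ...]
29))] [ 0.32  0.78 -0.82  2.02 -0.15  0.49  0.08]
105 65 [(np.float64(0.0), np.float64(0.32)), (np.float64(0.0), np.float64(0.29)), (np.float64(0.0), np.float64(0.29))] [ 0.16  0.68 -0.71  2.03 -0.01  0.49 -0.15]
120 45 [(np.float64(0.0), np.float64(0.35)), (np.float64(0.0), np.float64(0.47)), (np.float64(0.0), np.float64(0.47))] [ 0.41  0.97 -0.91  1.87 -0.07  0.76  0.29]
120 55 [(np.float64(0.0), np.float64(0.37)), (np.float64(0.0), np.float64(0.42)), (np.float64(0.0), np.float64(0.5))] [ 0.32  0.85 -0.86  1.91  0.01  0.7   0.15]
120 65 [(np.float64(0.0), np.float64(0.39)), (np.float64(0.0), np.float64(0.38)), (np.float64(0.0), np.float64(0.46))] [ 0.2   0.75 -0.79  1.94  0.12  0.66 -0.02]
```

View pics/s5_side.png

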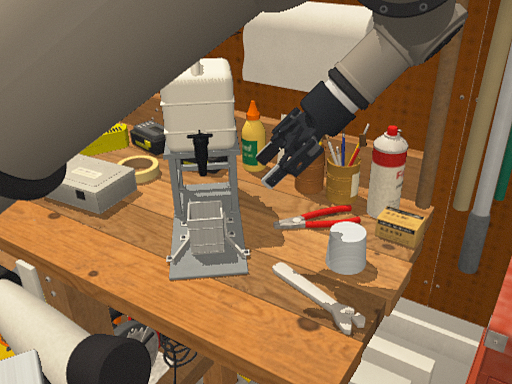

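View pics/s5_top.png

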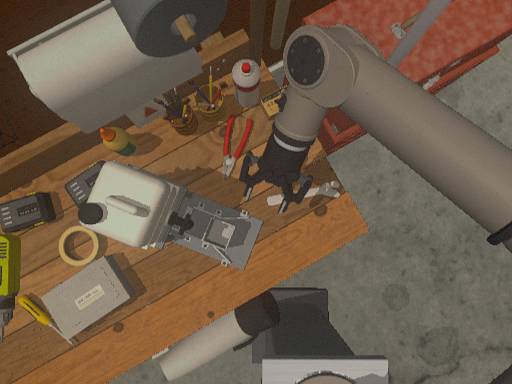

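```bash
cat > gs.py <<'E'
# gs.py x y z az down : TCP target in stand frame -> shift/turn
import sys
from kin2 import *
from tgt import *
from station import bot
o=bot.get_obs();w=o["tool_rot"];R=Ro.from_quat(w[[1,2,3,0]]).as_matrix()
S=np.array([.4833,.3166]);ax=np.array([np.cos(1.2043),np.sin(1.2043)]);ay=np.array([-ax[1],ax[0]])
d=o["eef_pos"][:2]-S;print("now stand",(d@ax).round(4),(d@ay).round(4),o["eef_pos"][2].round(4))
a=[float(x) for x in sys.argv[1:]];T=Rt(a[3],a[4]);p=np.r_[S+ax*a[0]+ay*a[1],a[2]]
print("shift mm",((p-o["eef_pos"])*1000).round(1),"turn",rel(R,T).round(3),"ang",round(np.degrees(np.linalg.norm(rel(R,T))),1))
q,e,an=ik(p,T,o["q"],1e-2);print("ik",q.round(2),round(e,1),round(an,1))
E
python3 gs.py -.15 .01 .15 100 50; python3 gs.py -.125 .01 .035 100 50
```

```text
now stand -0.1232 -0.0928 0.1795
shift mm [-105.6   11.8  -29.5] turn [-0.069 -0.056 -1.025] ang 58.9
ik [ 0.76  0.58 -1.04  2.14 -0.33  0.69  0.24] 0.0 0.0
now stand -0.1232 -0.0928 0.1795
shift mm [ -96.6   35.1 -144.5] turn [-0.069 -0.056 -1.025] ang 58.9
ik [ 0.61  0.82 -0.92  2.16 -0.19  0.45  0.21] 0.0 0.0
```

Emit:
drive_tool(slide=[[-10,-5,0],[-22,-10,0],[-35,-10,0],[-50,-10,0],[-65,-5,0],[-80,0,0],[-95,5,-10],[-105,11,-20],[-105,12,-30],[-105,12,-30]], turn=[[-0.008,-0.007,-0.128],[-0.017,-0.014,-0.256],[-0.026,-0.021,-0.384],[-0.034,-0.028,-0.512],[-0.043,-0.035,-0.64],[-0.052,-0.042,-0.768],[-0.06,-0.049,-0.896],[-0.069,-0.056,-1.025],[-0.069,-0.056,-1.025],[-0.069,-0.056,-1.025]], gripper=[0.2,0,0,0,0,0,0,0,0,0])

```text
t: 23.45
eef_pos: [0.4196, 0.1805, 0.1486]
tool_rot: [0.64, 0.182, 0.684, 0.299]
contact_force: [0.9, -0.2, 0.3]
gripper_width: -0.003
```

```bash
python3 log.py; python3 gs.py -.125 .01 .035 100 50; python3 snap.py u1 wrist
```

```text
t 23.45 q [ 0.796  0.616 -1.092  2.14  -0.255  0.682  0.172] p [0.4196 0.1805 0.1486] toolx [-0.114  0.633 -0.766] toolz [ 0.984  0.176 -0.001] F [ 0.9 -0.2  0.3] g -0.003
now stand -0.1499 0.0107 0.1486
shift mm [   9.6   23.  -113.6] turn [ 0.    -0.001 -0.002] ang 0.1
ik [ 0.61  0.82 -0.93  2.16 -0.16  0.45  0.19] 0.0 0.0
```

View pics/u1_wrist.png

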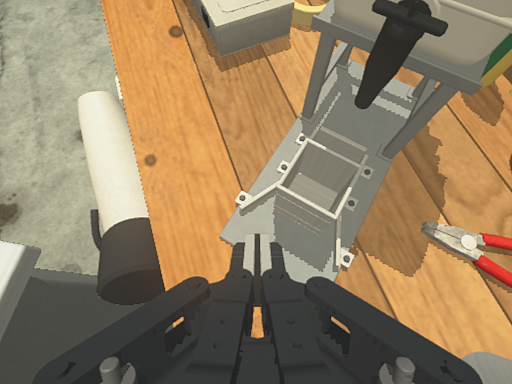

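The pot stands between the rails at about (320,185), with the closed fingertips at (258,245) in front of it. Descend, then push.

Emit:
drive_tool(slide=[[2,4,-25],[4,9,-50],[6,14,-75],[8,19,-95],[10,23,-108],[10,23,-114],[12,28,-114],[14,33,-114]], turn=[[0,0,0],[0,0,0],[0,0,0],[0,0,0],[0,0,0],[0,0,0],[0,0,0],[0,0,0]], gripper=[0,0,0,0,0,0,0,0])

```text
t: 24.3
eef_pos: [0.4358, 0.2141, 0.036]
tool_rot: [0.641, 0.183, 0.683, 0.3]
contact_force: [0.7, 0.2, -0.2]
gripper_width: -0.002
```

```bash
python3 log.py; python3 gs.py -.045 .01 .035 100 50; python3 snap.py u2 wrist side
```

```text
t 24.3 q [ 0.59   0.828 -0.928  2.143 -0.159  0.444  0.17 ] p [0.4358 0.2141 0.036 ] toolx [-0.111  0.634 -0.766] toolz [0.985 0.175 0.001] F [ 0.7  0.2 -0.2] g -0.002
now stand -0.1127 0.0076 0.036
shift mm [22. 64. -1.] turn [-0.001  0.001 -0.001] ang 0.1
ik [ 0.44  0.84 -0.9   2.08 -0.18  0.4   0.09] 0.0 0.0
```

View pics/u2_wrist.png

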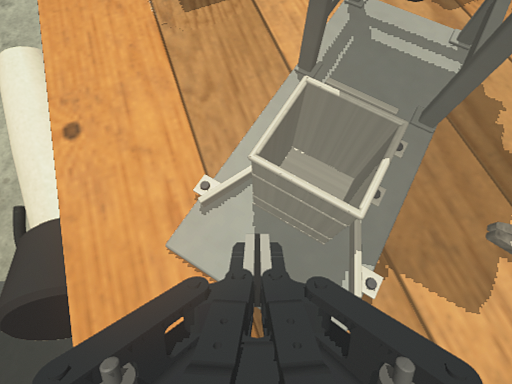

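View pics/u2_side.png

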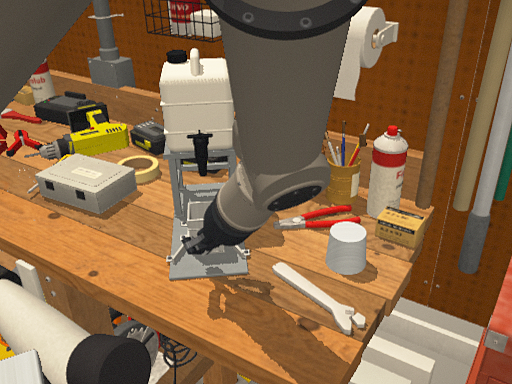

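Emit:
drive_tool(slide=[[2,5,-1],[4,10,-1],[6,15,-1],[7,20,-1],[9,25,-1],[11,30,-1],[13,35,-1],[15,40,-1],[17,45,-1],[17,45,-1]], turn=[[0,0,0],[0,0,0],[0,0,0],[0,0,0],[0,0,0],[0,0,0],[0,0,0],[0,0,0],[0,0,0],[0,0,0]], gripper=[0,0,0,0,0,0,0,0,0,0])

```text
t: 25.4
eef_pos: [0.4532, 0.2606, 0.0356]
tool_rot: [0.641, 0.182, 0.682, 0.301]
contact_force: [-0.3, -0.4, -0.1]
gripper_width: 0.002
```

```bash
python3 log.py; python3 gs.py -.045 .01 .035 100 50; python3 snap.py u3 wrist
```

```text
t 25.4 q [ 0.48   0.839 -0.913  2.098 -0.173  0.413  0.115] p [0.4532 0.2606 0.0356] toolx [-0.111  0.634 -0.765] toolz [0.984 0.176 0.003] F [-0.3 -0.4 -0.1] g 0.002
now stand -0.0631 0.008 0.0356
shift mm [ 4.6 17.6 -0.6] turn [-0.002  0.003 -0.003] ang 0.3
ik [ 0.44  0.84 -0.9   2.08 -0.18  0.4   0.09] 0.0 0.0
```

View pics/u3_wrist.png

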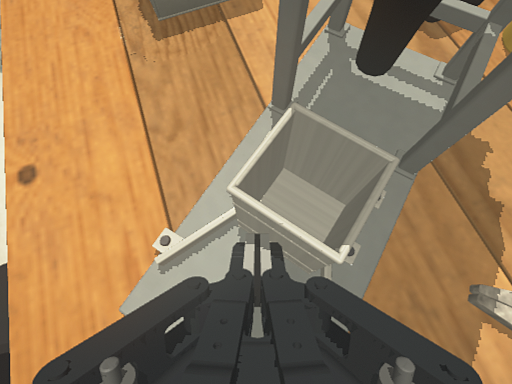

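Emit:
drive_tool(slide=[[1,3,0],[2,6,0],[3,8,0],[4,11,0],[5,14,0],[6,17,0],[6,17,0]], turn=[[0,0,0],[0,0,0],[0,0,0],[0,0,0],[0,0,0],[0,0,0],[0,0,0]], gripper=[0,0,0,0,0,0,0])

```text
t: 26.15
eef_pos: [0.4596, 0.2778, 0.0357]
tool_rot: [0.642, 0.182, 0.682, 0.301]
contact_force: [-1.0, 0.2, 0.2]
gripper_width: -0.003
```

```bash
python3 log.py; python3 gs.py -.045 .01 .035 100 50; python3 snap.py u4 wrist
```

```text
t 26.15 q [ 0.44   0.842 -0.906  2.08  -0.178  0.403  0.095] p [0.4596 0.2778 0.0357] toolx [-0.11   0.634 -0.765] toolz [0.984 0.176 0.004] F [-1.   0.2  0.2] g -0.003
now stand -0.0447 0.0083 0.0357
shift mm [-1.7  0.4 -0.7] turn [-0.002  0.004 -0.003] ang 0.3
ik [ 0.44  0.84 -0.9   2.08 -0.18  0.4   0.09] 0.0 0.0
```

View pics/u4_wrist.png

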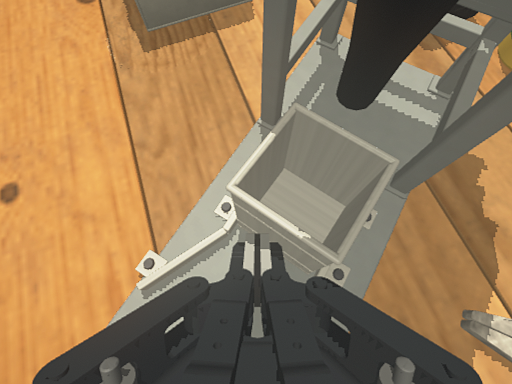

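```bash
cat > rim.py <<'E'
import sys
from station import bot
from h import *
c=bot.read_camera(sys.argv[1]);S=np.array([.4833,.3166]);ax=np.array([np.cos(1.2043),np.sin(1.2043)]);ay=np.array([-ax[1],ax[0]])
a=[float(x) for x in sys.argv[3:]]
P=[]
for i in range(0,len(a),2):
    d=ray(c,a[i:i+2],float(sys.argv[2]))[:2]-S;P.append([d@ax*1000,d@ay*1000])
P=np.array(P);print(P.round(1).tolist(),"mean",P.mean(0).round(1))
E
python3 rim.py wrist .081 296 107 399 160 339 266 228 187
```

```text
[[22.5, 24.8], [20.8, -33.9], [-41.0, -30.0], [-35.2, 30.6]] mean [-8.2 -2.1]
```

Emit:
drive_tool(slide=[[1,2,0],[1,4,0],[2,6,0],[3,7,0],[3,7,0]], turn=[[0,0,0],[0,0,0],[0,0,0],[0,0,0],[0,0,0]], gripper=[0,0,0,0,0])

```text
t: 26.75
eef_pos: [0.4626, 0.2847, 0.0356]
tool_rot: [0.642, 0.182, 0.682, 0.301]
contact_force: [-1.5, -1.4, 0.4]
gripper_width: -0.0
```

Emit:
drive_tool(slide=[[0,1,0],[1,2,0],[1,2,0]], turn=[[0,0,0],[0,0,0],[0,0,0]], gripper=[0,0,0])

```text
t: 27.05
eef_pos: [0.4634, 0.2858, 0.0353]
tool_rot: [0.641, 0.182, 0.682, 0.3]
contact_force: [-2.4, -6.4, 3.6]
gripper_width: -0.006
```

Emit:
drive_tool(slide=[[0,1,0],[1,2,0],[1,2,0]], turn=[[0,0,0],[0,0,0],[0,0,0]], gripper=[0,0,0])

```text
t: 27.35
eef_pos: [0.4637, 0.2863, 0.035]
tool_rot: [0.641, 0.182, 0.683, 0.299]
contact_force: [-5.6, -14.2, 11.8]
gripper_width: 0.004
```

```bash
python3 log.py; python3 gs.py -.03 .01 .035 100 50; python3 snap.py u5 wrist
```

```text
t 27.35 q [ 0.415  0.844 -0.898  2.066 -0.179  0.404  0.083] p [0.4637 0.2863 0.035 ] toolx [-0.113  0.632 -0.767] toolz [0.984 0.176 0.001] F [ -5.6 -14.2  11.8] g 0.004
now stand -0.0354 0.0074 0.035
shift mm [-0.5  5.9 -0. ] turn [ 0.001  0.001 -0.003] ang 0.2
ik [ 0.4   0.84 -0.9   2.07 -0.18  0.4   0.08] 0.0 0.0
```

View pics/u5_wrist.png

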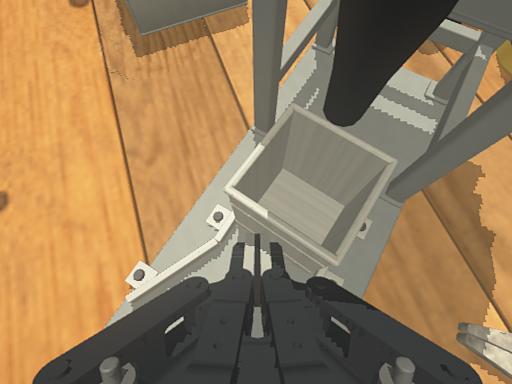

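Stop contact is felt (about 15 N), but the push is above the bar, so I back off to let the pot settle and then check it.

Emit:
drive_tool(slide=[[0,-1,0],[-1,-2,0],[-2,-5,0],[-4,-10,0],[-7,-18,0],[-13,-35,5],[-20,-52,20],[-25,-70,40]], turn=[[0,0,0],[0,0,0],[0,0,0],[0,0,0],[0,0,0],[0,0,0],[0,0,0],[0,0,0]], gripper=[0,0,0,0,0,0,0,0])

```text
t: 28.2
eef_pos: [0.4373, 0.2152, 0.0748]
tool_rot: [0.64, 0.182, 0.684, 0.299]
contact_force: [1.5, 0.1, 0.5]
gripper_width: 0.001
```

```bash
python3 log.py; python3 snap.py v1 wrist side; python3 - <<'E'
import cv2
im=cv2.imread("pics/v1_wrist.png");x,y,w,h,k=220,20,200,190,4
c=cv2.resize(im[y:y+h,x:x+w],None,fx=k,fy=k,interpolation=cv2.INTER_CUBIC)[:600]
for i in range(0,w,10): cv2.putText(c,str(x+i),(i*k,8),0,.3,(0,0,255),1); cv2.line(c,(i*k,10),(i*k,14),(0,0,255),1)
for i in range(0,h,10): cv2.putText(c,str(y+i),(0,i*k+3),0,.3,(0,0,255),1)
cv2.imwrite("pics/z5.png",c)
E
```

```text
t 28.2 q [ 0.618  0.757 -0.973  2.132 -0.191  0.515  0.148] p [0.4373 0.2152 0.0748] toolx [-0.114  0.632 -0.767] toolz [ 0.984  0.177 -0.001] F [1.5 0.1 0.5] g 0.001
```

View pics/z5.png

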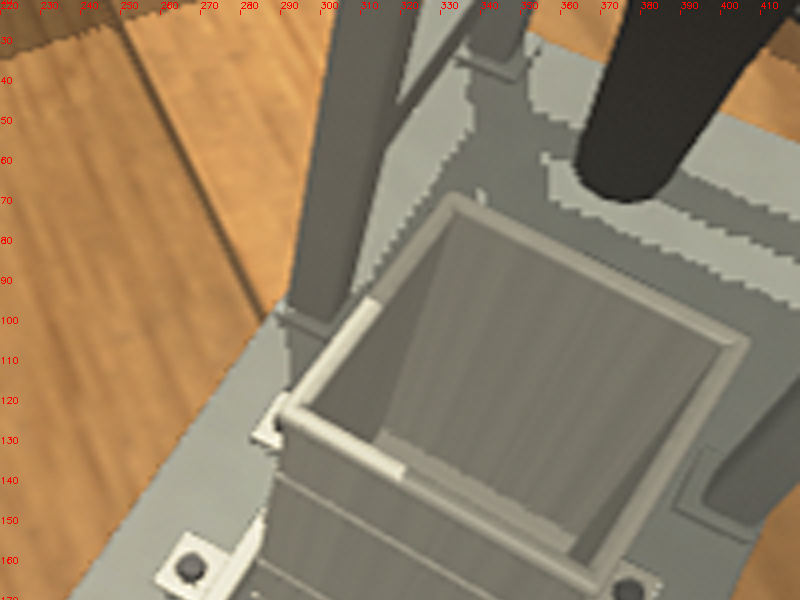

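View pics/v1_side.png

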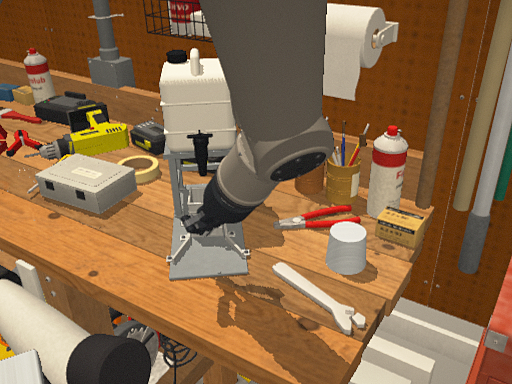

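```bash
python3 rim.py wrist .081 331.5 68 407 105 369 168.5 289 122
```

```text
[[32.6, 24.4], [29.2, -37.0], [-32.1, -33.1], [-27.3, 28.9]] mean [ 0.6 -4.2]
```

The rim corners at (331.5,68), (407,105), (369,168.5) and (289,122) put the pot at the stop but yawed about 4° within the rail play. I'll square it with a gentle, lower push on its right front side.

```bash
python3 gs.py -.07 -.016 .028 100 50;python3 gs.py -.045 -.016 .028 100 50; python3 gs.py -.035 -.016 .028 100 50
```

```text
now stand -0.1108 0.0045 0.0753
shift mm [ 33.7  30.7 -47.3] turn [0.002 0.003 0.   ] ang 0.2
ik [ 0.49  0.86 -0.89  2.06 -0.16  0.45  0.13] 0.0 0.0
now stand -0.1108 0.0045 0.0753
shift mm [ 42.7  54.1 -47.3] turn [0.002 0.003 0.   ] ang 0.2
ik [ 0.44  0.87 -0.88  2.03 -0.16  0.44  0.1 ] 0.0 0.0
now stand -0.1108 0.0045 0.0753
shift mm [ 46.2  63.4 -47.3] turn [0.002 0.003 0.   ] ang 0.2
ik [ 0.42  0.87 -0.88  2.02 -0.16  0.44  0.09] 0.0 0.0
```

Emit:
drive_tool(slide=[[15,0,-5],[28,15,-25],[34,30,-40],[34,31,-47],[37,40,-47],[40,47,-47],[43,54,-47],[44,57,-47],[45,59,-47],[45,59,-47]], turn=[[0,0,0],[0,0,0],[0,0,0],[0,0,0],[0,0,0],[0,0,0],[0,0,0],[0,0,0],[0,0,0],[0,0,0]], gripper=[0,0,0,0,0,0,0,0,0,0])

```text
t: 29.35
eef_pos: [0.4846, 0.2738, 0.0285]
tool_rot: [0.642, 0.182, 0.682, 0.298]
contact_force: [0.3, -0.2, -0.0]
gripper_width: -0.0
```

Emit:
drive_tool(slide=[[0,1,0],[1,2,0],[1,2,0]], turn=[[0,0,0],[0,0,0],[0,0,0]], gripper=[0,0,0])

```text
t: 29.65
eef_pos: [0.4857, 0.2756, 0.0284]
tool_rot: [0.642, 0.182, 0.682, 0.298]
contact_force: [-0.7, -0.9, 0.6]
gripper_width: 0.002
```

```bash
python3 gs.py -.035 -.016 .028 100 50; python3 log.py; python3 snap.py w1 wrist
```

```text
now stand -0.0375 -0.0169 0.0284
shift mm [ 0.   2.6 -0.4] turn [0.002 0.003 0.   ] ang 0.2
ik [ 0.42  0.87 -0.88  2.02 -0.16  0.44  0.09] 0.0 0.0
t 29.65 q [ 0.422  0.866 -0.879  2.022 -0.16   0.436  0.092] p [0.4857 0.2756 0.0284] toolx [-0.109  0.631 -0.768] toolz [0.985 0.173 0.002] F [-0.7 -0.9  0.6] g 0.002
```

View pics/w1_wrist.png

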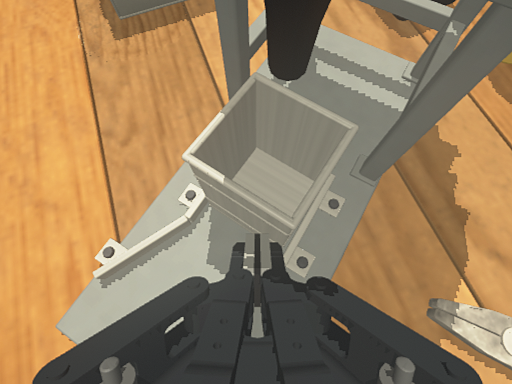

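Contact has only just begun, so I push on in 1 mm steps and watch the force.

Emit:
drive_tool(slide=[[0,1,0],[1,2,0],[1,2,0]], turn=[[0,0,0],[0,0,0],[0,0,0]], gripper=[0,0,0])

```text
t: 30.0
eef_pos: [0.4872, 0.2769, 0.0283]
tool_rot: [0.642, 0.182, 0.682, 0.298]
contact_force: [0.2, -4.4, 2.4]
gripper_width: 0.002
```

Emit:
drive_tool(slide=[[0,1,0],[1,2,0],[1,2,0]], turn=[[0,0,0],[0,0,0],[0,0,0]], gripper=[0,0,0])

```text
t: 30.3
eef_pos: [0.488, 0.2777, 0.028]
tool_rot: [0.642, 0.182, 0.683, 0.297]
contact_force: [-1.6, -10.9, 7.3]
gripper_width: -0.003
```

```bash
python3 gs.py -.035 -.016 .028 100 50; python3 log.py; python3 snap.py w2 wrist
```

```text
now stand -0.0346 -0.0184 0.028
shift mm [-2.3  0.5  0. ] turn [0.004 0.002 0.001] ang 0.3
ik [ 0.42  0.87 -0.88  2.02 -0.16  0.44  0.09] 0.0 0.0
t 30.3 q [ 0.414  0.866 -0.875  2.016 -0.16   0.437  0.087] p [0.488  0.2777 0.028 ] toolx [-0.109  0.63  -0.769] toolz [0.985 0.172 0.002] F [ -1.6 -10.9   7.3] g -0.003
```

View pics/w2_wrist.png

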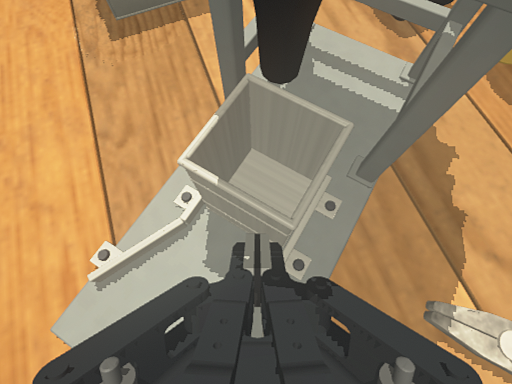

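Emit:
drive_tool(slide=[[0,-1,0],[-1,-3,0],[-3,-8,0],[-7,-18,0],[-13,-35,5],[-18,-52,20],[-22,-75,45],[-22,-105,75],[-20,-140,105],[-15,-180,130]], turn=[[0,0,0],[0,0,0],[0,0,0],[0,0,0],[0,0,0],[0,0,0],[0,0,0],[0,0,0],[0,0,0],[0,0,0]], gripper=[0,0,0,0,0,0,0,0,0,0])

```text
t: 31.35
eef_pos: [0.4719, 0.0966, 0.1594]
tool_rot: [0.642, 0.181, 0.683, 0.298]
contact_force: [2.0, 0.4, -0.1]
gripper_width: -0.003
```

```bash
python3 log.py; python3 snap.py x1 wrist side top; python3 - <<'E'
import cv2
for n,x,y,w,h,k in (("wrist",200,0,180,140,4),("side",160,180,100,100,6)):
    im=cv2.imread(f"pics/x1_{n}.png");c=cv2.resize(im[y:y+h,x:x+w],None,fx=k,fy=k,interpolation=cv2.INTER_CUBIC)
    for i in range(0,w,10): cv2.putText(c,str(x+i),(i*k,8),0,.3,(0,0,255),1); cv2.line(c,(i*k,10),(i*k,14),(0,0,255),1)
    for i in range(0,h,10): cv2.putText(c,str(y+i),(0,i*k+3),0,.3,(0,0,255),1)
    cv2.imwrite(f"pics/zx_{n}.png",c)
E
```

```text
t 31.35 q [ 0.874  0.647 -1.019  1.998 -0.197  0.861  0.247] p [0.4719 0.0966 0.1594] toolx [-0.11   0.63  -0.769] toolz [0.985 0.174 0.002] F [ 2.   0.4 -0.1] g -0.003
```

View pics/x1_wrist.png

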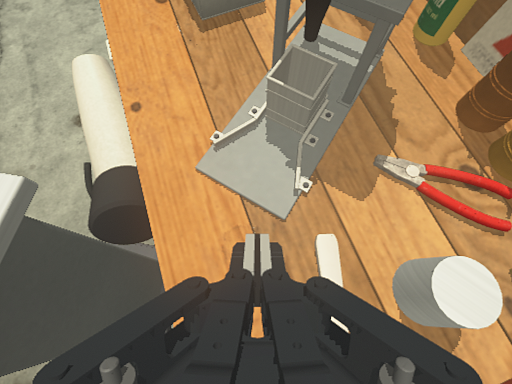

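View pics/zx_side.png

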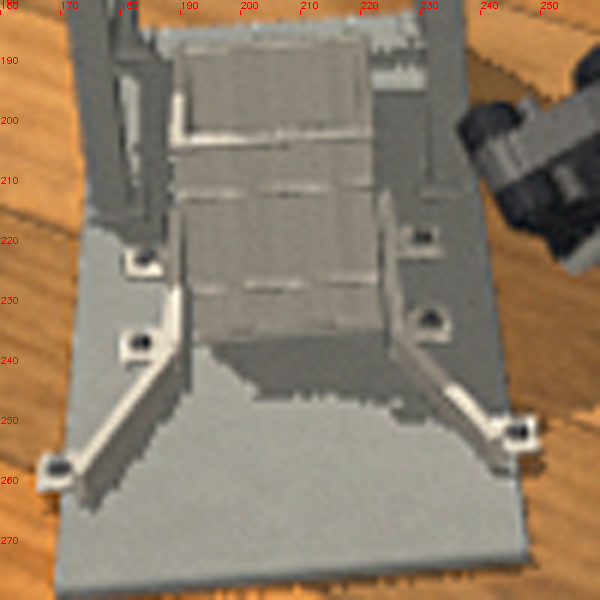

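View pics/x1_side.png

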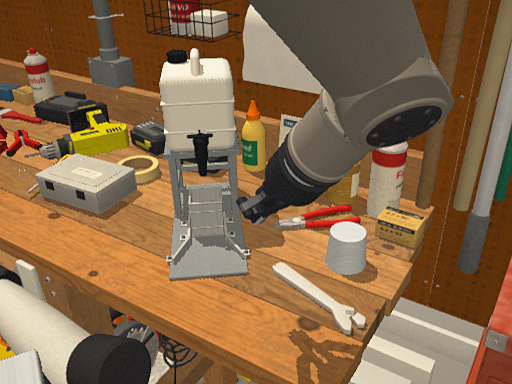

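```bash
python3 rim.py side .006 192.5 237.3 223.5 235.3; python3 rim.py side .006 191.5 219.5 221.5 217.5; python3 rim.py side .081 189 203 221.5 202
```

```text
[[-28.4, 28.5], [-29.8, -30.4]] mean [-29.1  -0.9]
[[34.1, 30.8], [33.2, -29.4]] mean [33.6  0.7]
[[-25.9, 28.5], [-30.6, -30.7]] mean [-28.3  -1.1]
```

The pot stands square and flat, mouth-up. Its front bottom edge runs from (192.5,237) to (223.5,235), 62.7 mm from the stop face, which gives x ≈ -2 mm and y ≈ -1.5 mm. The tin, wrench and pliers look unmoved.

```bash
python3 -c "
from station import bot
print(bot.get_obs()['joint_vel'].round(3)); print(bot.hand_in())"
```

```text
[-0.02   0.009 -0.003  0.004  0.002 -0.    -0.   ]
the job is handed in; nothing more can be done
None
```

The pot is mouth-up between the rails, up against the stop as far as I could measure, and the job is handed in. `hand_in()` reports no verdict, so I can't confirm the result beyond my own checks.

**What I did:**
- I flipped the pot in two 90° turns, laying it on a side wall to regrip in between.
- I stood it on the front of the plate and slid it, still gripped, into the mouth of the rails.
- I then pushed it back to the stop with closed fingers.
- The first push left it yawed about 4° within the play of the rails, so I gave a second gentle push on its right front to square it.

**Last checks:**
- **Stop:** the side camera puts the pot about 2 mm from home along the rails, inside the 5 mm limit. The second push met about 11 N, which fits contact with the stop.
- **Side to side:** about 1.5 mm off the middle, inside the 6 mm limit.
- **Attitude:** it looks upright and flat in the pictures. I did not measure the tilt separately.
- **Bystanders:** the tin, wrench and pliers look unmoved in the side view, also by eye only.
- **Robot:** the gripper was well clear of everything at about 31 s of the 72 s allowed. The joints were still creeping slightly (up to 0.02 rad/s) at the last reading.

**Disagreements:** my estimates differed by 2–4 mm. The wrist camera put the pot about 4 mm to the right before the second push, more than the rails allow. The stop bar came out about 2–3 mm farther back than my stand fit. The camera calibration is only good to about 2 mm. I took the final position relative to the stop bar in the same camera.

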